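Put the cocktail shaker back together on its cork coaster

ROBOT

A 6-joint arm with a two-finger parallel gripper is mounted at the origin on the work surface. World frame = base frame: x ahead of the robot, y to its left, z up, the work surface at z = 0. Lengths are in m, angles in rad, forces in N, time in s.
With the tool pointing down it reaches from about 0.35 to 0.95 m from the base axis. Payload 17.4 kg.
Tool frame: the origin (TCP) lies at the very end of the fingers, on their centre line; the grasp point (between the pads) lies manip.grip_point_offset behind it (manip.grip_point_offset is the distance from the TCP to the grasp point, in m); z points along the fingers, x is the direction in which the jaws open and shut, and the axes are right-handed (so a half turn about z gives the same grasp; the last joint's range is limited). The gripper opens to 93 mm and grips with 3 to 60 N. Pads are 15 mm wide; open, the fingers measure 128 mm over their backs; the gripper's body (75 mm by 188 mm) begins 65 mm behind the grasp point.
Start: joints at [1.274, 0.116, 1.442, -0, 1.584, -0.038], TCP at [0.173, 0.653, 0.219] pointing down, gripper open.
Joint ranges: [-2.83, 2.83], [-0.83, 2.19], [0.07, 2.5], [-1.14, 4.28], [0.01, 3], [-2.97, 2.97]. Speed limits (rad/s): [1.89, 1.89, 2.22, 3.14, 3.14, 3.14].

INTERFACE

Orientations are given as [roll, pitch, yaw] about the fixed x, y, z axes, in that order (R = Rz(yaw) Ry(pitch) Rx(roll)).
In Python, from rig import manip gives the robot as it stands. The module is installed in compiled form; this text tells all that it offers.
- The arm moves only by the tool drive_tool, never from a script. Its argument "deltas" is a list of rows, each an object of numbers: "wx", "wy", "wz": the turn, a rotation vector about the world's x, y, z in degrees; "dx", "dy", "dz": the shift along the world's x, y, z in cm; "claw": the opening in per cent of the stroke, from 0 (shut) to 100 (fully open). In form: [{"wx": .., "wy": .., "wz": .., "dx": .., "dy": .., "dz": .., "claw": ..}, ...]. A call has 1 to 20 rows; each row shifts and turns the pose as measured when the row begins; what a row does not reach is not made up. A row lasts 1/10 s, in which the tool goes at most 50 mm and 8.59 degrees, less where a joint would pass 70% of its speed; a pose out of reach is approached as far as the arm can. A call is refused whole if a number of a shift passes 5 or a number of a turn 8.59, either way. A call with a gripper value outside its range is refused whole. The fingers move at their own pace and stop on an object; "grip_force" is the grip in N (left out, the last holds). Time passes only in rows, so rows that do not move let the fingers close. It gives the time, the measured TCP pose, the force and the opening at its end, in the units of the state.
- manip.sense(): the state, without advancing time (a new reading comes with each control period).
- manip.read_camera(name): name is "side" or "top" or "wrist"; returns a dict with "image" (420x560x3 uint8, red, green, blue), "depth" (420x560 float32, m along the optical axis (not along the pixel's ray), 0 where there is no reading), "fx", "fy", "cx", "cy" (pixels), "k1" (the pictures are not rectified: a ray, as slopes to the right and down, at radius r is drawn at 1 + k1 r^2 times it, then the intrinsics apply), "cam_to_world" (4x4, takes a point from camera to world coordinates); the wrist camera has in their place "T_tool_cam" (4x4, takes a point from camera to tool coordinates, whose origin is the TCP and whose axes are the tool frame's). Camera axes: x right, y down, z forward; pixel columns grow to the right and rows downward; lengths in m; the calibration is good to about 2 mm. A picture is of the moment at which its call begins: read the wrist's pose just before it.
- manip.hand_in(): hands the job in, once; it reports no verdict.
Trained networks look in a picture, given as the dict that the camera call returned (one of the last four; its "shot" number tells which), for a name from the list of things; names that differ only in an ending like _2 or _b are one class to them, and where a whole thing is asked for, a point or a joint stands for the part that bears it (a point fixed in the world has none). Each returns a list of dicts, best first, with "confidence" (0 to 1); they miss things now and then, are a little off and sometimes report something else, mostly with a low value. They report only what shows in the picture. A call takes as long as a camera call. They do not tell look-alikes from the thing itself.
- manip.look_for(picture, target): "location" ([column, row] in pixels, amid what is visible of it).
- manip.cut_out(picture, target): "mask" (420x560 bool, what is visible of it) and "location" ([column, row] in pixels, amid what is visible of it).
The state is a dict: "t": time; "q": joint angles; "qvel": joint speeds; "joint_torque": joint torques, N m; "eef_pos": TCP position; "orientation": TCP orientation; "wrist_force": force on the tool from outside, world axes, zero at the start; "moment": the same for the moment, N m; "grip_width": opening from 0.0 (shut) to 1.0 (fully open).
Only numpy, scipy, OpenCV 4.12 (cv2) and the standard library are available. Lean on these libraries where they do the work, as an engineer would, in place of code of your own. Each camera call takes 0.05 s, during which the arm holds its last target. There are 200 camera calls.

TASK

Put the cocktail shaker away as one upright stack on the cork coaster (not the slate one), one piece after another from the bottom up, letting go of each before fetching the next: first stand the copper tin wholly on the cork coaster, then seat the brass strainer top fully in the tin's mouth, then push the dark wooden cap fully down over the strainer's neck, and last put the matte black jigger over the cap like a hat, wide cup down as it stands. Leave the two coupe glasses and the amber bitters bottle where they are.

Things in the scene. Friction and masses are not known exactly. Their poses are not given: they have to be found in the camera images.
- tin: copper shaker tin, an open cup standing mouth up: 115 mm tall (all sizes in mm), outside 62 across at the foot, 66 at the rim, wall 3 (mouth 60 across inside). Origin: centre of its underside; z up. About 160 g. At the start everything stands on the mirrored tray, whose floor is 6 above the work surface (its rim is 16 high).
- strainer: brass strainer top, solid, round, 60 mm tall, standing on its plug. Upwards: plug 48 across tapering out to 54 (0 to 12 up), flange 68 (12 to 18), cone narrowing to 48 at 30 up, flat shoulder, straight neck 30 across (30 to 60, top 4 bevelled) to hold it by. Origin: centre of underside; z up. Seated, its flange lies on the tin's rim, origin 103 above the tin's. About 110 g.
- cap: dark walnut cap, a hollow cylinder, open end down: 42 mm across outside, 45 tall, bore 35 across and 35 deep, top edge bevelled 4. Origin: centre of its open lower end; z up. Seated over the strainer's neck its lower edge lies on the strainer's shoulder, origin 30 above the strainer's origin. About 50 g.
- jigger: matte black double jigger, 95 mm tall, on its wide cup, which opens down: 58 across at the bottom, 54 at 42 up, bore 52 narrowing to 48, 36 deep; waist 26 across (42 to 50 up); narrow cup, opening up, 43 to 46 across (50 to 95 up), to hold it by. Origin: centre of its lower rim; z up. Over the cap the bore's ceiling rests on the cap's top, origin 9 above the cap's. About 90 g.
- cork_coaster: light brown cork coaster, the place for the stack: a disc 92 mm across and 8 mm thick, fixed to the tray. Origin: centre of its underside; top 8 above it.
- slate_coaster: dark grey slate coaster of the same size, fixed, not used. Origin: centre of its underside.
- coupe_a: clear coupe glass, bystander: 140 mm tall, bowl 90 across at the rim, foot 72 across. Origin: centre of its underside.
- coupe_b: second clear coupe glass, the same, bystander. Origin: centre of its underside.
- bitters: small amber bitters bottle with a yellow cap, bystander: 48 mm across, 130 mm tall. Origin: centre of its underside.
Things that resemble listed ones, but are neither listed nor needed, are in the scene too. Leave any purple look-alike of the jigger alone.

How it is judged:
On the way, in this order (a step that is already met when the one before it is completed fails the run):
1. the copper tin stands upright on the cork coaster, released (horizontal distance between tin and cork_coaster below 0.015 m and z of tin in the frame of cork_coaster between 0.004 and 0.012 m and angle between tin's own z axis and vertical below 0.1 rad and contact force between the fingers and tin below 0.1 N), for 0.2 s.
2. the strainer top is seated in the tin's mouth, tin still on the coaster, released (horizontal distance between tin and cork_coaster below 0.015 m and z of tin in the frame of cork_coaster between 0.004 and 0.012 m and angle between each of tin, strainer's own z axis and vertical below 0.1 rad and horizontal distance between strainer and tin below 0.008 m and z of strainer in the frame of tin between 0.099 and 0.107 m and contact force between the fingers and strainer below 0.1 N), for 0.2 s.
3. the cap is seated over the strainer's neck, released (horizontal distance between tin and cork_coaster below 0.015 m and z of tin in the frame of cork_coaster between 0.004 and 0.012 m and angle between each of tin, strainer, cap's own z axis and vertical below 0.1 rad and horizontal distance between strainer and tin below 0.008 m and z of strainer in the frame of tin between 0.099 and 0.107 m and horizontal distance between cap and strainer below 0.008 m and z of cap in the frame of strainer between 0.026 and 0.034 m and contact force between the fingers and cap below 0.1 N), for 0.2 s.
At the end, for the whole second after the job is handed in: The tin stands upright on the cork coaster (axis within 15 mm of its centre), the strainer is seated in the tin (within 4 mm of its seated height, 8 mm of the axis), the cap on the strainer (4 mm, 8 mm) and the jigger over the cap (4 mm, 10 mm), each upright within 0.1 rad, all released and at rest (all of step 3 and horizontal distance between jigger and cap below 0.01 m and z of jigger in the frame of cap between 0.005 and 0.013 m and angle between jigger's own z axis and vertical below 0.1 rad and linear speed of each of tin, strainer, cap, jigger below 0.01 m/s and angular speed of each of tin, strainer, cap, jigger below 0.15 rad/s and contact force between the fingers and tin below 0.1 N and contact force between the fingers and strainer below 0.1 N and contact force between the fingers and jigger below 0.1 N); the robot touches nothing.
It fails at once if a coupe glass is shifted by more than 25 mm or tipped over (distance of coupe_a from where it was at the start of the episode above 0.025 m or angle between coupe_a's own z axis and vertical above 0.4 rad).
It fails at once if a coupe glass is shifted by more than 25 mm or tipped over (distance of coupe_b from where it was at the start of the episode above 0.025 m or angle between coupe_b's own z axis and vertical above 0.4 rad).
It fails at once if the bitters bottle is shifted by more than 25 mm or tipped over (distance of bitters from where it was at the start of the episode above 0.025 m or angle between bitters's own z axis and vertical above 0.4 rad).
It also fails if it takes over 120 s, if anything falls off the work surface, if the arm or the gripper's body presses on something with over 40 N, if the wrist force passes 120 N, or if a joint passes its speed limit or range.

## Working session

There is one attempt and no reset: what is moved stays moved. The work goes in short steps, Python scripts to look and compute and a tool call to move; the robot and the scene stay as the last step left them, time stands still between calls to the robot, and variables do not carry over. Pictures are saved under pics/ and viewed, about 12 in all and at most 16, crops included, and the job is handed in when it is done.

Besides the shell and the picture viewer there is one more tool, called as name(argument=value, ...), one argument or row to a line, values as JSON. drive_tool: Moves the arm, as the interface text tells. Its arguments: {"type":"object","properties":{"deltas":{"type":"array"},"grip_force":{"type":"number"}},"required":["deltas"]}

```bash
mkdir -p pics; cat > h.py <<'E'
import numpy as np, cv2
from scipy.spatial.transform import Rotation as R
from rig import manip
def pose(s):
    T=np.eye(4);T[:3,:3]=R.from_euler('xyz',s['orientation']).as_matrix();T[:3,3]=s['eef_pos'];return T
def shot(n):
    s=manip.sense();p=manip.read_camera(n)
    p['T']=pose(s)@p['T_tool_cam'] if n=='wrist' else np.array(p['cam_to_world']);return p
def save(p,f,crop=None,k=1):
    im=p['image'][...,::-1]
    if crop: a,b,c,d=crop; im=im[b:d,a:c]
    cv2.imwrite('pics/'+f,cv2.resize(im,None,fx=k,fy=k))
def ray(p,uv):
    K=np.array([[p['fx'],0,p['cx']],[0,p['fy'],p['cy']],[0,0,1.]])
    uv=np.atleast_2d(np.float64(uv))
    n=cv2.undistortPoints(uv[:,None],K,np.array([p['k1'],0,0,0,0.])).reshape(-1,2)
    return np.c_[n,np.ones(len(n))]
def cloud(p,mask):
    v,u=np.nonzero(mask&(p['depth']>0)); r=ray(p,np.c_[u,v])*p['depth'][v,u][:,None]
    return r@p['T'][:3,:3].T+p['T'][:3,3]
def onz(p,uv,z):
    d=ray(p,uv)@p['T'][:3,:3].T; o=p['T'][:3,3]; return o+d*((z-o[2])/d[:,2])[:,None]
def proj(p,X):
    c=(np.atleast_2d(X)-p['T'][:3,3])@p['T'][:3,:3]; n=c[:,:2]/c[:,2:]; n=n*(1+p['k1']*(n**2).sum(1,keepdims=True))
    return n*[p['fx'],p['fy']]+[p['cx'],p['cy']]
E
python3 - <<'E'
from h import *
print(manip.sense())
for n in ['side','top','wrist']:
    p=shot(n);save(p,n+'0.png');print(n,p['T'].round(3).tolist(),p['fx'],p['k1'])
    for t in ['tin','strainer','cap','jigger','cork_coaster','slate_coaster','coupe_a','bitters']:
        for d in manip.cut_out(p,t):
            c=cloud(p,d['mask'])
            if len(c): print(t,round(d['confidence'],2),np.round(d['location']),d['mask'].sum(),np.median(c,0).round(3),c.min(0).round(3),c.max(0).round(3))
            else: print(t,d['confidence'],d['location'],'nodepth')
E
```

```text
{'t': 0.0, 'q': array([ 1.27420657e+00,  1.16472724e-01,  1.44226933e+00, -1.24002875e-05,
        1.58396946e+00, -3.77830647e-02]), 'qvel': array([-0.00082474, -0.00067899, -0.00132235, -0.00178628,  0.0014192 ,
       -0.00092968]), 'joint_torque': array([-9.70420501e-05, -7.21251369e+01, -6.22615886e+01,  7.78462272e-02,
        2.37271388e-02, -1.65062006e-04]), 'eef_pos': array([0.17269391, 0.65232927, 0.21791159]), 'orientation': array([-3.14156278e+00,  1.11853491e-03,  1.31198949e+00]), 'wrist_force': array([-0.00848433,  0.11685232,  0.12630202]), 'moment': array([-0.01915316,  0.0150837 ,  0.09211285]), 'grip_width': 0.9952128972625086}
side [[-0.998, -0.043, 0.048, 0.399], [-0.064, 0.565, -0.822, 0.767], [0.008, -0.824, -0.567, 0.563], [0.0, 0.0, 0.0, 1.0]] 401.5262542298852 0.029597237560353682
tin 0.89 [173. 244.] 2138 [0.636 0.216 0.084] [0.608 0.009 0.003] [0.74  0.228 0.121]
strainer 0.81 [257. 134.] 308 [ 0.55  -0.383  0.032] [ 0.52  -0.487  0.003] [ 0.584 -0.362  0.065]
cap 0.92 [305. 316.] 819 [0.389 0.326 0.043] [0.365 0.255 0.003] [0.412 0.336 0.052]
jigger 0.7 
[... 1569 characters left out ...]
3.] 1182 [ 0.431 -0.087  0.013] [ 0.387 -0.131  0.007] [ 0.476 -0.043  0.019]
coupe_a 0.93 [384. 119.] 1813 [ 0.633 -0.232  0.11 ] [ 0.586 -0.273  0.001] [ 0.726 -0.186  0.149]
coupe_a 0.89 [224. 200.] 1616 [0.449 0.118 0.115] [0.403 0.074 0.003] [0.491 0.159 0.149]
coupe_a 0.3 [144. 228.] 302 [0.387 0.306 0.049] [0.368 0.292 0.008] [0.406 0.33  0.054]
bitters 0.72 [272. 108.] 537 [0.651 0.022 0.091] [ 0.639 -0.001  0.011] [0.675 0.045 0.138]
wrist [[0.256, 0.923, 0.288, 0.093], [0.967, -0.245, -0.076, 0.674], [0.001, 0.298, -0.955, 0.384], [0.0, 0.0, 0.0, 1.0]] 345.95338349659676 -0.06816715559487067
jigger 0.61 [ 59. 278.] 2510 [0.205 0.386 0.041] [ 0.122  0.279 -0.002] [0.247 0.601 0.308]
```

View pics/top0.png

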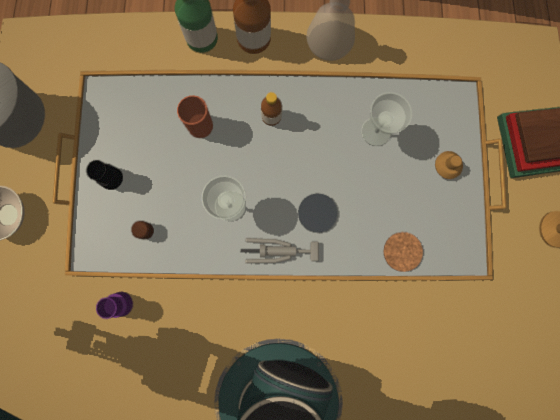

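View pics/side0.png

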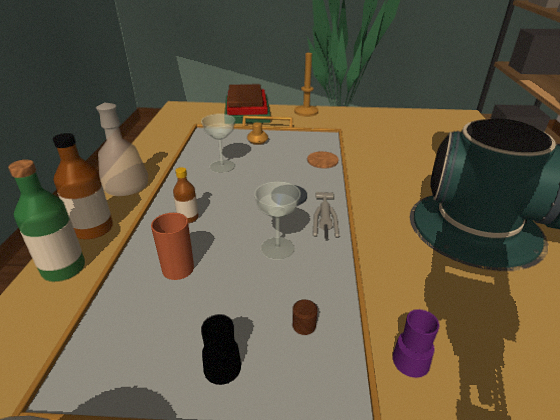

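Top view: copper tin (194,119); brass strainer (450,165), with a brass candlestick at (556,230) as its look-alike; walnut cap (142,230); black jigger (105,175), with a purple look-alike at (114,305); cork coaster (404,252); slate coaster (318,213). There is also a grey hawthorn-like tool at (285,250). Coupes are at (390,112) and (225,200), bitters at (271,108). Next I fit axes from both cameras and crop the chosen items.

```bash
cat >> h.py <<'E'
from scipy.optimize import least_squares
def fitc(c,zlo,zhi,r,x0):
    "axis xy from points in a height band lying on a circle of radius r (slopes handled by r)"
    q=c[(c[:,2]>zlo)&(c[:,2]<zhi)]; q=q[np.hypot(*(q[:,:2]-x0).T)<r+.02]
    s=least_squares(lambda x:np.hypot(*(q[:,:2]-x).T)-r,x0,loss='soft_l1',f_scale=.002)
    return s.x,len(q),np.median(abs(s.fun))
E
python3 - <<'E'
from h import *
print('gpo',manip.grip_point_offset)
P={n:shot(n) for n in ['top','side']}
full=np.ones((420,560),bool)
B={'tin':(.02,.118,.032,(.636,.198)),'strainer neck':(.04,.064,.015,(.55,-.39)),'strainer flange':(.018,.024,.034,(.55,-.39)),
'cap':(.012,.046,.021,(.387,.312)),'jigger up':(.06,.098,.0225,(.51,.4)),'jigger low':(.01,.046,.028,(.51,.4)),
'coupeA':(.135,.15,.045,(.633,-.23)),'coupeB':(.135,.15,.045,(.449,.118)),'bitters':(.02,.08,.024,(.66,.025))}
for n,p in P.items():
    c=cloud(p,full)
    for k,(a,b,r,x) in B.items():
        f=fitc(c,a,b,r,np.array(x)); q=c[np.hypot(*(c[:,:2]-f[0]).T)<r]
        print(n,k,f[0].round(4),f[1],f[2].round(4),'ztop',np.percentile(q[:,2],98).round(4) if len(q) else None)
    for k,x,y in [('cork',.348,-.28),('slate',.431,-.087)]:
        q=c[(np.hypot(c[:,0]-x,c[:,1]-y)<.06)]; t=q[(q[:,2]>.0105)&(q[:,2]<.02)]
        print(n,k,len(t),((t.min(0)+t.max(0))/2).round(4),np.ptp(t,axis=0).round(3),'z',np.median(t[:,2]).round(4),'floor',np.median(q[q[:,2]<.0095,2]).round(4))
im=P['top']['image'][...,::-1]
bits=[cv2.resize(im[v-40:v+40,u-40:u+40],(260,260),interpolation=2) for u,v in [(194,119),(450,165),(142,230),(105,175),(404,252),(520,190)]]
cv2.imwrite('pics/crops.png',np.vstack([np.hstack(bits[:3]),np.hstack(bits[3:])]))
E
```

```text
gpo 0.0188
top tin [0.638  0.1907] 835 0.0022 ztop 0.1208
top strainer neck [ 0.5482 -0.4008] 89 0.0009 ztop 0.0681
top strainer flange [ 0.5494 -0.4023] 41 0.0008 ztop 0.0673
top cap [0.3879 0.3136] 90 0.0006 ztop 0.0532
top jigger up [0.5102 0.3991] 323 0.0021 ztop 0.1012
top jigger low [0.512 0.402] 201 0.0008 ztop 0.1012
top coupeA [ 0.6288 -0.2273] 325 0.0023 ztop 0.1462
top coupeB [0.4454 0.1149] 323 0.0024 ztop 0.146
top bitters [0.6638 0.0215] 175 0.0004 ztop 0.1362
top cork 1195 [ 0.3498 -0.2832  0.0147] [0.102 0.097 0.008] z 0.0138 floor 0.0059
top slate 1155 [ 0.4324 -0.088   0.0151] [0.091 0.091 0.009] z 0.0135 floor 0.0053
side tin [0.6409 0.1939] 1882 0.0011 ztop 0.1191
side strainer neck [ 0.5527 -0.3996] 87 0.0017 ztop 0.0645
side strainer flange [ 0.5523 -0.4002] 44 0.0013 ztop 0.0635
side cap [0.3888 0.3134] 352 0.0004 ztop 0.0509
side jigger up [0.512  0.4036] 987 0.0016 ztop 0.1005
side jigger low [0.5123 0.4015] 727 0.0007 ztop 0.1004
side coupeA [ 0.6333 -0.226 ] 226 0.0024 ztop 0.1432
side coupeB [0.4495 0.119 ] 447 0.0025 ztop 0.1442
side bitters [0.6656 0.0239] 446 0.0008 ztop 0.1341
side cork 326 [ 0.3406 -0.2812  0.0127] [0.102 0.089 0.004] z 0.0117 floor 0.0039
side slate 90 [ 0.4072 -0.0879  0.0123] [0.032 0.083 0.004] z 0.0119 floor 0.0041
```

View pics/crops.png

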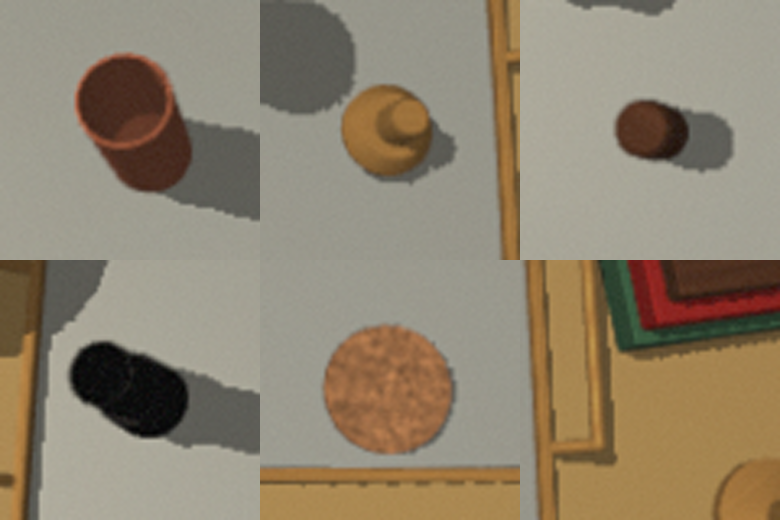

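Both views agree to about 4 mm, and heights match the text: tin rim 0.120, strainer 0.066, cap 0.052, jigger 0.101, coaster top 0.013. The crops confirm each choice. I'll go above the tin.

drive_tool(
  deltas=[
    {"dx":2.4,"dy":-2.4,"claw":100},
    {"dx":2.4,"dy":-2.4},
    {"dx":2.4,"dy":-2.4},
    {"dx":2.4,"dy":-2.4},
    {"dx":2.4,"dy":-2.4},
    {"dx":2.4,"dy":-2.4},
    {"dx":2.4,"dy":-2.4},
    {"dx":2.4,"dy":-2.4},
    {"dx":2.4,"dy":-2.4},
    {"dx":2.4,"dy":-2.4},
    {"dx":2.4,"dy":-2.4},
    {"dx":2.4,"dy":-2.4},
    {"dx":2.4,"dy":-2.4},
    {"dx":2.4,"dy":-2.4},
    {"dx":2.4,"dy":-2.4},
    {"dx":2.4,"dy":-2.4},
    {"dx":2.4,"dy":-2.4},
    {"dx":2.4,"dy":-2.4},
    {"dx":2.4,"dy":-2.4},
    {"dx":0,"dy":0},
  ],
  grip_force=15,
)

```text
invalid input
```

drive_tool(
  deltas=[
    {"wx":0,"wy":0,"wz":0,"dx":2.4,"dy":-2.4,"dz":0,"claw":100},
    {"wx":0,"wy":0,"wz":0,"dx":2.4,"dy":-2.4,"dz":0,"claw":100},
    {"wx":0,"wy":0,"wz":0,"dx":2.4,"dy":-2.4,"dz":0,"claw":100},
    {"wx":0,"wy":0,"wz":0,"dx":2.4,"dy":-2.4,"dz":0,"claw":100},
    {"wx":0,"wy":0,"wz":0,"dx":2.4,"dy":-2.4,"dz":0,"claw":100},
    {"wx":0,"wy":0,"wz":0,"dx":2.4,"dy":-2.4,"dz":0,"claw":100},
    {"wx":0,"wy":0,"wz":0,"dx":2.4,"dy":-2.4,"dz":0,"claw":100},
    {"wx":0,"wy":0,"wz":0,"dx":2.4,"dy":-2.4,"dz":0,"claw":100},
    {"wx":0,"wy":0,"wz":0,"dx":2.4,"dy":-2.4,"dz":0,"claw":100},
    {"wx":0,"wy":0,"wz":0,"dx":2.4,"dy":-2.4,"dz":0,"claw":100},
  ],
  grip_force=15,
)

```text
t: 2.45
eef_pos: [0.4173, 0.4048, 0.2186]
orientation: [3.141, -0.001, 1.318]
wrist_force: [0.8, -0.3, -0.3]
grip_width: 1.001
```

drive_tool(
  deltas=[
    {"wx":0,"wy":0,"wz":0,"dx":3.2,"dy":-3.0,"dz":0,"claw":100},
    {"wx":0,"wy":0,"wz":0,"dx":3.2,"dy":-3.0,"dz":0,"claw":100},
    {"wx":0,"wy":0,"wz":0,"dx":3.2,"dy":-3.0,"dz":0,"claw":100},
    {"wx":0,"wy":0,"wz":0,"dx":3.2,"dy":-3.0,"dz":0,"claw":100},
    {"wx":0,"wy":0,"wz":0,"dx":3.2,"dy":-3.0,"dz":0,"claw":100},
    {"wx":0,"wy":0,"wz":0,"dx":3.2,"dy":-3.0,"dz":0,"claw":100},
    {"wx":0,"wy":0,"wz":0,"dx":3.0,"dy":-3.2,"dz":0,"claw":100},
    {"wx":0,"wy":0,"wz":0,"dx":0,"dy":0,"dz":0,"claw":100},
  ],
)

```text
t: 3.25
eef_pos: [0.6489, 0.1795, 0.2192]
orientation: [3.14, -0.002, 1.316]
wrist_force: [-0.9, 0.3, 0.2]
grip_width: 1.0
```

```bash
python3 - <<'E'
from h import *
s=manip.sense();p=shot('wrist');save(p,'w1.png')
c=cloud(p,np.ones((420,560),bool))
print(s['eef_pos'].round(4),s['q'].round(3))
for b in [(.112,.125,.0315),(.1,.118,.033)]: print(fitc(c,*b,np.array([.6395,.192])))
q=c[np.hypot(*(c[:,:2]-[.6395,.192]).T)<.04];print(np.percentile(q[:,2],[50,90,98]))
E
```

```text
[0.6489 0.1795 0.2192] [ 2.310e-01  1.100e-01  1.447e+00  1.000e-03  1.582e+00 -1.084e+00]
(array([0.64017699, 0.19436032]), 1308, np.float64(0.0008968615313309156))
(array([0.63764365, 0.19452959]), 863, np.float64(0.0010845276183428093))
[0.31812442 0.32935336 0.33145602]
```

View pics/w1.png

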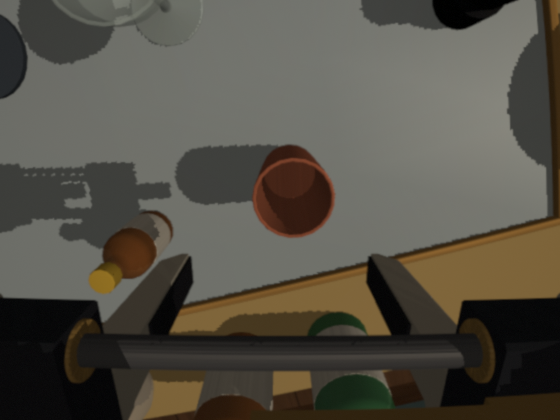

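Wrist view: tin mouth centred at (293,197), between the fingertips at (180,260) and (378,260). It fits to (0.640, 0.194), in agreement with the fixed cameras. I'll correct, descend and grip.

drive_tool(
  deltas=[
    {"wx":0,"wy":0,"wz":0,"dx":-0.9,"dy":1.5,"dz":-1,"claw":100},
    {"wx":0,"wy":0,"wz":0,"dx":0,"dy":0,"dz":-3,"claw":100},
    {"wx":0,"wy":0,"wz":0,"dx":0,"dy":0,"dz":-3,"claw":100},
    {"wx":0,"wy":0,"wz":0,"dx":0,"dy":0,"dz":-3,"claw":100},
    {"wx":0,"wy":0,"wz":0,"dx":0,"dy":0,"dz":-3,"claw":100},
    {"wx":0,"wy":0,"wz":0,"dx":0,"dy":0,"dz":-1.3,"claw":100},
    {"wx":0,"wy":0,"wz":0,"dx":0,"dy":0,"dz":0,"claw":55},
    {"wx":0,"wy":0,"wz":0,"dx":0,"dy":0,"dz":0,"claw":55},
    {"wx":0,"wy":0,"wz":0,"dx":0,"dy":0,"dz":0,"claw":55},
    {"wx":0,"wy":0,"wz":0,"dx":0,"dy":0,"dz":0,"claw":55},
    {"wx":0,"wy":0,"wz":0,"dx":0,"dy":0,"dz":0,"claw":55},
  ],
  grip_force=20,
)

```text
t: 4.4
eef_pos: [0.631, 0.2088, 0.076]
orientation: [3.135, -0.008, 1.325]
wrist_force: [-0.4, -0.4, -1.5]
grip_width: 0.657
```

```bash
python3 - <<'E'
from h import *
s=manip.sense();p=shot('wrist');save(p,'w2.png')
c=cloud(p,np.ones((420,560),bool))
print({k:np.round(s[k],4) for k in ['eef_pos','orientation','grip_width','wrist_force','q']})
for b in [(.112,.125,.0315)]: print(fitc(c,*b,np.array([.6395,.192])))
p=shot('side');c=cloud(p,np.ones((420,560),bool));print(fitc(c,.02,.06,.0317,np.array([.6395,.192])))
E
```

```text
{'eef_pos': array([0.631 , 0.2088, 0.076 ]), 'orientation': array([ 3.135 , -0.0077,  1.325 ]), 'grip_width': np.float64(0.6566), 'wrist_force': array([-0.397 , -0.4462, -1.5394]), 'q': array([ 0.2797,  0.1595,  1.6284,  0.0035,  1.3442, -1.0461])}
(array([0.64697504, 0.20541151]), 6831, np.float64(0.000798852528770131))
(array([0.64562929, 0.20243012]), 529, np.float64(0.0005889836745266996))
```

View pics/w2.png

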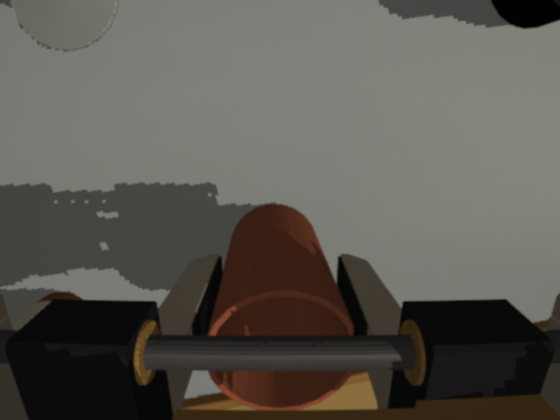

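Gripper sits about 16 mm off the tin's axis because the first row overran. I'll open, shift across the jaws, and check before regripping.

drive_tool(
  deltas=[
    {"wx":0,"wy":0,"wz":0,"dx":0,"dy":0,"dz":0,"claw":100},
    {"wx":0,"wy":0,"wz":0,"dx":0,"dy":0,"dz":0,"claw":100},
    {"wx":0,"wy":0,"wz":0,"dx":0,"dy":0,"dz":0,"claw":100},
    {"wx":0,"wy":0,"wz":0,"dx":0.8,"dy":-0.2,"dz":0,"claw":100},
    {"wx":0,"wy":0,"wz":0,"dx":0,"dy":0,"dz":0,"claw":100},
  ],
)

```text
t: 5.0
eef_pos: [0.6399, 0.2066, 0.0763]
orientation: [3.135, -0.008, 1.325]
wrist_force: [-0.8, 0.3, -0.1]
grip_width: 0.992
```

```bash
python3 - <<'E'
from h import *
s=manip.sense();p=shot('wrist')
c=cloud(p,np.ones((420,560),bool))
print({k:np.round(s[k],4) for k in ['eef_pos','orientation','grip_width','wrist_force','qvel']})
for b in [(.112,.125,.0315)]: print(fitc(c,*b,np.array([.6465,.204])))
p=shot('side');c=cloud(p,np.ones((420,560),bool));print(fitc(c,.02,.06,.0317,np.array([.6465,.204])))
print(manip.sense()['eef_pos'])
E
```

```text
{'eef_pos': array([0.6399, 0.2066, 0.0763]), 'orientation': array([ 3.1346, -0.0084,  1.3247]), 'grip_width': np.float64(0.9924), 'wrist_force': array([-0.8382,  0.2685, -0.1134]), 'qvel': array([ 0.0098, -0.0112,  0.0148,  0.0044,  0.0037,  0.0052])}
(array([0.64343134, 0.20242936]), 5366, np.float64(0.0008512554949606389))
(array([0.64476633, 0.20118215]), 488, np.float64(0.0005493654688573588))
[0.63926844 0.20677169 0.07617408]
```

drive_tool(
  deltas=[
    {"wx":-0.36,"wy":0.48,"wz":0,"dx":0.5,"dy":-0.4,"dz":0,"claw":100},
    {"wx":0,"wy":0,"wz":0,"dx":0,"dy":0,"dz":0,"claw":100},
    {"wx":0,"wy":0,"wz":0,"dx":0,"dy":0,"dz":0,"claw":60},
    {"wx":0,"wy":0,"wz":0,"dx":0,"dy":0,"dz":0,"claw":60},
    {"wx":0,"wy":0,"wz":0,"dx":0,"dy":0,"dz":0,"claw":60},
    {"wx":0,"wy":0,"wz":0,"dx":0,"dy":0,"dz":0,"claw":60},
    {"wx":0,"wy":0,"wz":0,"dx":0,"dy":0,"dz":0,"claw":60},
  ],
)

```text
t: 5.8
eef_pos: [0.6446, 0.2023, 0.076]
orientation: [-3.141, 0.001, 1.325]
wrist_force: [-0.2, -0.7, -1.0]
grip_width: 0.709
```

```bash
cat >> h.py <<'E'
def st(): s=manip.sense(); print({k:np.round(s[k],4).tolist() for k in ['t','eef_pos','orientation','grip_width','wrist_force']}, 'tiltfix wx,wy deg',np.rad2deg([-pose(s)[1,2],pose(s)[0,2]]).round(2)); return s
FULL=np.ones((420,560),bool)
E
python3 - <<'E'
from h import *
st();p=shot('wrist');c=cloud(p,FULL)
print(fitc(c,.112,.125,.0315,np.array([.6465,.204])))
p=shot('side');c=cloud(p,FULL);print(fitc(c,.02,.06,.0317,np.array([.6465,.204])))
E
```

```text
{'t': 5.8, 'eef_pos': [0.6446, 0.2023, 0.076], 'orientation': [-3.1406, 0.001, 1.3247], 'grip_width': 0.7094, 'wrist_force': [-0.2314, -0.6831, -0.9684]} tiltfix wx,wy deg [ 0.04 -0.07]
(array([0.64370487, 0.20337298]), 5495, np.float64(0.001279727696778199))
(array([0.64487092, 0.20142224]), 524, np.float64(0.0005281902429273531))
```

drive_tool(
  deltas=[
    {"wx":0,"wy":0,"wz":0,"dx":0,"dy":0,"dz":1,"claw":60},
    {"wx":0,"wy":0,"wz":0,"dx":0,"dy":0,"dz":3,"claw":60},
    {"wx":0,"wy":0,"wz":0,"dx":0,"dy":0,"dz":4,"claw":60},
    {"wx":0,"wy":0,"wz":0,"dx":0,"dy":0,"dz":4,"claw":60},
    {"wx":0,"wy":0,"wz":0,"dx":0,"dy":0,"dz":4,"claw":60},
    {"wx":0,"wy":0,"wz":0,"dx":0,"dy":0,"dz":2,"claw":60},
    {"wx":0,"wy":0,"wz":0,"dx":0,"dy":0,"dz":0,"claw":60},
  ],
)

```text
t: 6.6
eef_pos: [0.6416, 0.202, 0.2649]
orientation: [-3.138, 0.002, 1.325]
wrist_force: [0.6, -0.3, -1.8]
grip_width: 0.709
```

```bash
python3 - <<'E'
from h import *
st()
for n in ['top','side']:
    p=shot(n)
    for zt in [.014]:
        u,v=proj(p,[.35,-.282,.014])[0].astype(int); hsv=cv2.cvtColor(p['image'],cv2.COLOR_RGB2HSV)
        m=np.zeros((420,560),np.uint8); w=45
        m[v-w:v+w,u-w:u+w]=((hsv[...,1]>90)&(hsv[...,2]>80))[v-w:v+w,u-w:u+w]
        m=cv2.morphologyEx(m,cv2.MORPH_OPEN,np.ones((5,5)))
        nl,L,S,C=cv2.connectedComponentsWithStats(m)
        k=L[v,u]; print(n,(u,v),S[k],C[k].round(1), 'hsv',hsv[v,u])
        cn=max(cv2.findContours((L==k).astype(np.uint8),0,1)[0],key=len)[:,0]
        X=onz(p,cn,.014)[:,:2]; s=least_squares(lambda x:np.hypot(*(X-x).T)-.046,[.35,-.282],loss='soft_l1',f_scale=.002)
        print('cork',s.x.round(4),abs(s.fun).mean())
E
```

```text
{'t': 6.6, 'eef_pos': [0.6416, 0.202, 0.2649], 'orientation': [-3.1382, 0.0016, 1.3251], 'grip_width': 0.7086, 'wrist_force': [0.6218, -0.27, -1.8047]} tiltfix wx,wy deg [ 0.04 -0.21]
top (np.int64(401), np.int64(248)) [ 384  233   38   38 1178] [402.6 251.4] hsv [ 12 134 135]
cork [ 0.3441 -0.2854] 0.0018856278599237934
side (np.int64(321), np.int64(157)) [     0      0    560    420 231874] [278.7 210.5] hsv [ 14 174  82]
cork [ 0.4528 -0.0118] 1.5828626875633736
```

drive_tool(
  deltas=[
    {"wx":0,"wy":0,"wz":0,"dx":-0.7,"dy":-2,"dz":0,"claw":60},
    {"wx":0,"wy":0,"wz":0,"dx":-1.4,"dy":-3.8,"dz":0,"claw":60},
    {"wx":0,"wy":0,"wz":0,"dx":-1.4,"dy":-3.8,"dz":0,"claw":60},
    {"wx":0,"wy":0,"wz":0,"dx":-1.4,"dy":-3.8,"dz":0,"claw":60},
    {"wx":0,"wy":0,"wz":0,"dx":-1.4,"dy":-3.8,"dz":0,"claw":60},
    {"wx":0,"wy":0,"wz":0,"dx":-1.4,"dy":-3.8,"dz":0,"claw":60},
    {"wx":0,"wy":0,"wz":0,"dx":-1.4,"dy":-3.8,"dz":0,"claw":60},
    {"wx":0,"wy":0,"wz":0,"dx":-1.4,"dy":-3.8,"dz":0,"claw":60},
    {"wx":0,"wy":0,"wz":0,"dx":-1.4,"dy":-3.8,"dz":0,"claw":60},
    {"wx":0,"wy":0,"wz":0,"dx":-1.4,"dy":-3.8,"dz":0,"claw":60},
    {"wx":0,"wy":0,"wz":0,"dx":-1.4,"dy":-3.8,"dz":0,"claw":60},
    {"wx":0,"wy":0,"wz":0,"dx":-1.4,"dy":-3.8,"dz":0,"claw":60},
    {"wx":0,"wy":0,"wz":0,"dx":-1.4,"dy":-3.8,"dz":0,"claw":60},
    {"wx":0,"wy":0,"wz":0,"dx":-0.7,"dy":-2,"dz":0,"claw":60},
    {"wx":0,"wy":0,"wz":0,"dx":0,"dy":0,"dz":0,"claw":60},
    {"wx":0,"wy":0,"wz":0,"dx":0,"dy":0,"dz":0,"claw":60},
  ],
)

```text
t: 8.3
eef_pos: [0.4319, -0.3161, 0.2279]
orientation: [-3.096, 0.006, 1.323]
wrist_force: [0.5, 0.2, -1.9]
grip_width: 0.708
```

```bash
cat >> h.py <<'E'
def cork(p,show=True):
    u,v=proj(p,[.347,-.284,.014])[0].astype(int); hsv=cv2.cvtColor(p['image'],cv2.COLOR_RGB2HSV)
    m=((hsv[...,0]>5)&(hsv[...,0]<20)&(hsv[...,1]>80)&(hsv[...,2]>50)).astype(np.uint8)
    m=cv2.morphologyEx(m,cv2.MORPH_CLOSE,np.ones((3,3)))
    c=cv2.findContours(m,0,1)[0]; cn=[a for a in c if cv2.pointPolygonTest(a,(float(u),float(v)),False)>0]
    print('uv',u,v,len(cn)); cn=max(cn,key=len)[:,0]; X=onz(p,cn,.014)[:,:2]
    X=X[abs(np.hypot(*(X-[.347,-.284]).T)-.046)<.015]
    s=least_squares(lambda x:np.hypot(*(X-x[:2]).T)-x[2],[.347,-.284,.046],loss='soft_l1',f_scale=.001)
    print('cork',s.x.round(4),np.median(abs(s.fun)).round(4),len(X))
    q=cloud(p,FULL); q=q[np.hypot(*(q[:,:2]-s.x[:2]).T)<.03]; print('top z',np.median(q[:,2]).round(4))
E
python3 - <<'E'
from h import *
st();p=shot('wrist');save(p,'w3.png')
cork(p)
for n in ['top','side']:
    try: cork(shot(n))
    except Exception as e: print(n,e)
E
```

```text
{'t': 8.3, 'eef_pos': [0.4319, -0.3161, 0.2279], 'orientation': [-3.096, 0.0057, 1.3232], 'grip_width': 0.7076, 'wrist_force': [0.5146, 0.2171, -1.9115]} tiltfix wx,wy deg [-0.32 -2.61]
uv 289 107 1
cork [ 0.3464 -0.2847  0.045 ] 0.0002 243
top z 0.0135
uv 402 250 1
cork [ 0.3445 -0.285   0.0443] 0.0008 105
top z 0.5221
uv 322 157 1
cork [ 0.347  -0.2747  0.0475] 0.0014 68
top z 0.0118
```

View pics/w3.png

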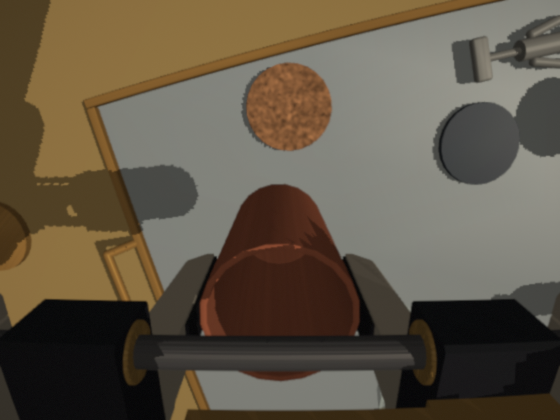

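Wrist view: cork coaster at (288,107), slate at (478,143), tin upright in the jaws. Cork centre is (0.346, -0.2845), top 0.0135. The tool tilted 2.6° and sank in the long move, so I'll correct that while moving over.

drive_tool(
  deltas=[
    {"wx":-0.32,"wy":-2.6,"wz":0,"dx":0,"dy":0,"dz":0,"claw":60},
    {"wx":0,"wy":0,"wz":0,"dx":-2,"dy":0.7,"dz":0,"claw":60},
    {"wx":0,"wy":0,"wz":0,"dx":-2,"dy":0.7,"dz":0,"claw":60},
    {"wx":0,"wy":0,"wz":0,"dx":-2,"dy":0.8,"dz":0,"claw":60},
    {"wx":0,"wy":0,"wz":0,"dx":-1.5,"dy":0.6,"dz":0,"claw":60},
    {"wx":0,"wy":0,"wz":0,"dx":-0.5,"dy":0.2,"dz":0,"claw":60},
    {"wx":0,"wy":0,"wz":0,"dx":0,"dy":0,"dz":0,"claw":60},
    {"wx":0,"wy":0,"wz":0,"dx":0,"dy":0,"dz":0,"claw":60},
  ],
)

```text
t: 9.25
eef_pos: [0.3539, -0.2784, 0.2282]
orientation: [3.137, 0.0, 1.336]
wrist_force: [-0.1, -1.3, -2.0]
grip_width: 0.711
```

```bash
cat >> h.py <<'E'
def ring(p,z,r,x0,band=.008):
    "centre/height/tilt of horizontal rim near height z"
    c=cloud(p,FULL); return fitc(c,z-band,z+band,r,np.array(x0))
E
python3 - <<'E'
from h import *
s=st();p=shot('wrist');z=s['eef_pos'][2]
e=s['eef_pos']
print('rim(wrist)',ring(p,e[2]+.045,.0315,e[:2]))
p=shot('side');c=cloud(p,FULL)
for a in [-.068,-.04]: print('side z',e[2]+a,fitc(c,e[2]+a,e[2]+a+.025,.0315,e[:2]))
q=c[np.hypot(*(c[:,:2]-e[:2]).T)<.045];q=q[(q[:,2]>.03)&(q[:,2]<e[2]-.03)];print('tin bottom z',np.percentile(q[:,2],[0,1,3]))
E
```

```text
{'t': 9.25, 'eef_pos': [0.3539, -0.2784, 0.2282], 'orientation': [3.1375, 0.0001, 1.336], 'grip_width': 0.7106, 'wrist_force': [-0.1489, -1.337, -2.0494]} tiltfix wx,wy deg [0.06 0.23]
rim(wrist) (array([ 0.35273883, -0.27733513]), 5891, np.float64(0.0014519960375688826))
side z 0.16017218036358044 (array([ 0.35539352, -0.27921987]), 210, np.float64(0.0010979929696152881))
side z 0.18817218036358044 (array([ 0.35491664, -0.27788633]), 229, np.float64(0.0010214794126426618))
tin bottom z [0.15528259 0.15726147 0.1577667 ]
```

drive_tool(
  deltas=[
    {"wx":0.06,"wy":0.23,"wz":0,"dx":-0.8,"dy":-0.6,"dz":-1,"claw":60},
    {"wx":0,"wy":0,"wz":0,"dx":0,"dy":0,"dz":-2.5,"claw":60},
    {"wx":0,"wy":0,"wz":0,"dx":0,"dy":0,"dz":-2.5,"claw":60},
    {"wx":0,"wy":0,"wz":0,"dx":0,"dy":0,"dz":-2.5,"claw":60},
    {"wx":0,"wy":0,"wz":0,"dx":0,"dy":0,"dz":-2.5,"claw":60},
    {"wx":0,"wy":0,"wz":0,"dx":0,"dy":0,"dz":-1.0,"claw":60},
    {"wx":0,"wy":0,"wz":0,"dx":0,"dy":0,"dz":0,"claw":60},
    {"wx":0,"wy":0,"wz":0,"dx":0,"dy":0,"dz":0,"claw":60},
  ],
)

```text
t: 10.15
eef_pos: [0.3437, -0.287, 0.0997]
orientation: [-3.136, -0.001, 1.336]
wrist_force: [0.3, -0.1, -1.6]
grip_width: 0.708
```

drive_tool(
  deltas=[
    {"wx":0,"wy":-0.3,"wz":0,"dx":0.2,"dy":0.2,"dz":-0.5,"claw":60},
    {"wx":0,"wy":0,"wz":0,"dx":0,"dy":0,"dz":-0.5,"claw":60},
    {"wx":0,"wy":0,"wz":0,"dx":0,"dy":0,"dz":-0.3,"claw":60},
    {"wx":0,"wy":0,"wz":0,"dx":0,"dy":0,"dz":0,"claw":60},
  ],
)

```text
t: 10.55
eef_pos: [0.3468, -0.2858, 0.0885]
orientation: [3.138, -0.001, 1.337]
wrist_force: [0.3, 0.6, -1.9]
grip_width: 0.709
```

drive_tool(
  deltas=[
    {"wx":0,"wy":0,"wz":0,"dx":0,"dy":0,"dz":-0.3,"claw":60},
    {"wx":0,"wy":0,"wz":0,"dx":0,"dy":0,"dz":-0.2,"claw":60},
    {"wx":0,"wy":0,"wz":0,"dx":0,"dy":0,"dz":0,"claw":60},
  ],
)

```text
t: 10.85
eef_pos: [0.3472, -0.286, 0.0839]
orientation: [3.137, -0.0, 1.337]
wrist_force: [-0.4, 0.0, -0.6]
grip_width: 0.708
```

drive_tool(
  deltas=[
    {"wx":0,"wy":0,"wz":0,"dx":0,"dy":0,"dz":-0.1,"claw":60},
    {"wx":0,"wy":0,"wz":0,"dx":0,"dy":0,"dz":0,"claw":85},
    {"wx":0,"wy":0,"wz":0,"dx":0,"dy":0,"dz":0,"claw":100},
    {"wx":0,"wy":0,"wz":0,"dx":0,"dy":0,"dz":0,"claw":100},
    {"wx":0,"wy":0,"wz":0,"dx":0,"dy":0,"dz":0,"claw":100},
    {"wx":0,"wy":0,"wz":0,"dx":0,"dy":0,"dz":2,"claw":100},
    {"wx":0,"wy":0,"wz":0,"dx":0,"dy":0,"dz":4,"claw":100},
    {"wx":0,"wy":0,"wz":0,"dx":0,"dy":0,"dz":4,"claw":100},
    {"wx":0,"wy":0,"wz":0,"dx":0,"dy":0,"dz":3,"claw":100},
    {"wx":0,"wy":0,"wz":0,"dx":0,"dy":0,"dz":0,"claw":100},
    {"wx":0,"wy":0,"wz":0,"dx":0,"dy":0,"dz":0,"claw":100},
  ],
)

```text
t: 11.95
eef_pos: [0.3463, -0.2852, 0.2172]
orientation: [3.138, -0.001, 1.337]
wrist_force: [0.1, -0.3, -0.6]
grip_width: 0.998
```

```bash
python3 - <<'E'
from h import *
s=st();p=shot('wrist');save(p,'w4.png')
x0=np.array([.3465,-.2855])
print('rim(wrist)',fitc(cloud(p,FULL),.122,.135,.0315,x0))
for n in ['side','top']:
    p=shot(n);c=cloud(p,FULL); 
    for b in [(.03,.07,.0315),(.08,.12,.0325)]: print(n,fitc(c,*b,x0))
    q=c[np.hypot(*(c[:,:2]-x0).T)<.035];print('top z',np.percentile(q[:,2],98))
E
```

```text
{'t': 11.95, 'eef_pos': [0.3463, -0.2852, 0.2172], 'orientation': [3.1382, -0.0008, 1.3367], 'grip_width': 0.9975, 'wrist_force': [0.0652, -0.2964, -0.6482]} tiltfix wx,wy deg [-0.   0.2]
rim(wrist) (array([ 0.34686742, -0.28548514]), 1275, np.float64(0.0008584288366435197))
side (array([ 0.3488948 , -0.28663348]), 279, np.float64(0.0010390135377490103))
side (array([ 0.34909924, -0.28573863]), 402, np.float64(0.001185259369032944))
top z 0.41061438573321496
top (array([ 0.3459924 , -0.28793629]), 127, np.float64(0.0009952888240364124))
top (array([ 0.34629042, -0.28683023]), 114, np.float64(0.0004171939736578138))
top z 0.5681482368074854
```

View pics/w4.png

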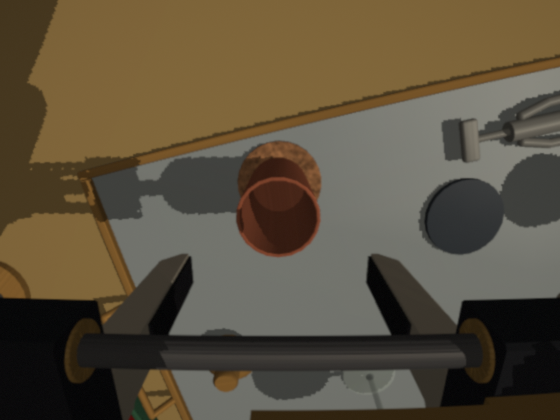

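The tin stands on the cork: mouth at (278,217), rim centre (0.347, -0.2855), about 1 mm from the coaster's centre. Next, the strainer.

drive_tool(
  deltas=[
    {"wx":0,"wy":0,"wz":0,"dx":1.5,"dy":-0.8,"dz":0,"claw":100},
    {"wx":0,"wy":0,"wz":0,"dx":3,"dy":-1.7,"dz":0,"claw":100},
    {"wx":0,"wy":0,"wz":0,"dx":3,"dy":-1.7,"dz":0,"claw":100},
    {"wx":0,"wy":0,"wz":0,"dx":3,"dy":-1.7,"dz":0,"claw":100},
    {"wx":0,"wy":0,"wz":0,"dx":3,"dy":-1.7,"dz":0,"claw":100},
    {"wx":0,"wy":0,"wz":0,"dx":3,"dy":-1.7,"dz":0,"claw":100},
    {"wx":0,"wy":0,"wz":0,"dx":1.9,"dy":-1.2,"dz":0,"claw":100},
    {"wx":0,"wy":0,"wz":0,"dx":0.5,"dy":-0.3,"dz":0,"claw":100},
    {"wx":0,"wy":0,"wz":0,"dx":0,"dy":0,"dz":0,"claw":100},
    {"wx":0,"wy":0,"wz":0,"dx":0,"dy":0,"dz":0,"claw":100},
  ],
)

```text
t: 13.1
eef_pos: [0.5391, -0.3943, 0.2021]
orientation: [-3.129, -0.008, 1.336]
wrist_force: [-0.1, 0.3, 0.1]
grip_width: 0.999
```

```bash
python3 - <<'E'
from h import *
s=st();p=shot('wrist');c=cloud(p,FULL);x0=np.array([.55,-.4])
print('neck',fitc(c,.04,.06,.015,x0),'flange',fitc(c,.018,.024,.034,x0),'cone',fitc(c,.024,.034,.029,x0))
q=c[np.hypot(*(c[:,:2]-x0).T)<.02];t=q[q[:,2]>.06];print('top',t.mean(0),len(t))
for n in ['side','top']:
    c=cloud(shot(n),FULL);print(n,fitc(c,.04,.06,.015,x0))
E
```

```text
{'t': 13.1, 'eef_pos': [0.5391, -0.3943, 0.2021], 'orientation': [-3.129, -0.0083, 1.3362], 'grip_width': 0.999, 'wrist_force': [-0.097, 0.3245, 0.0563]} tiltfix wx,wy deg [-0.63 -0.59]
neck (array([ 0.55127729, -0.39838978]), 143, np.float64(0.00011236898392317715)) flange (array([ 0.55150779, -0.39841987]), 150, np.float64(0.00037515629081940477)) cone (array([ 0.55111068, -0.39831356]), 1268, np.float64(0.0020537817072458376))
top [ 0.5498705  -0.39808998  0.06474821] 784
side (array([ 0.55282539, -0.39880811]), 58, np.float64(0.0008493223625755655))
top (array([ 0.54801494, -0.40064473]), 49, np.float64(0.00048559431270794526))
```

drive_tool(
  deltas=[
    {"wx":-0.6,"wy":-0.6,"wz":0,"dx":1.1,"dy":-0.4,"dz":-1,"claw":80},
    {"wx":0,"wy":0,"wz":0,"dx":0,"dy":0,"dz":-3,"claw":80},
    {"wx":0,"wy":0,"wz":0,"dx":0,"dy":0,"dz":-3,"claw":80},
    {"wx":0,"wy":0,"wz":0,"dx":0,"dy":0,"dz":-3,"claw":80},
    {"wx":0,"wy":0,"wz":0,"dx":0,"dy":0,"dz":-2,"claw":80},
    {"wx":0,"wy":0,"wz":0,"dx":0,"dy":0,"dz":-0.8,"claw":80},
    {"wx":0,"wy":0,"wz":0,"dx":0,"dy":0,"dz":0,"claw":80},
    {"wx":0,"wy":0,"wz":0,"dx":0,"dy":0,"dz":0,"claw":80},
  ],
)

```text
t: 14.05
eef_pos: [0.5518, -0.3984, 0.0719]
orientation: [3.13, 0.005, 1.336]
wrist_force: [-0.0, 0.2, 0.2]
grip_width: 0.799
```

```bash
python3 - <<'E'
from h import *
s=st();p=shot('wrist');c=cloud(p,FULL);x0=np.array([.551,-.3985])
print('neck',fitc(c,.04,.06,.015,x0))
q=c[np.hypot(*(c[:,:2]-x0).T)<.02];t=q[(q[:,2]>.06)&(q[:,2]<.07)];print('top',t.mean(0),len(t))
E
```

```text
{'t': 14.05, 'eef_pos': [0.5518, -0.3984, 0.0719], 'orientation': [3.1298, 0.0052, 1.3358], 'grip_width': 0.7985, 'wrist_force': [-0.0444, 0.1953, 0.2121]} tiltfix wx,wy deg [0.44 0.59]
neck (array([ 0.55122236, -0.39850835]), 567, np.float64(0.00011895051432078176))
top [ 0.54906811 -0.3979678   0.06476176] 2094
```

drive_tool(
  deltas=[
    {"wx":0.25,"wy":0.3,"wz":0,"dx":0,"dy":0,"dz":-1.5,"claw":80},
    {"wx":0,"wy":0,"wz":0,"dx":0,"dy":0,"dz":-1.2,"claw":80},
    {"wx":0,"wy":0,"wz":0,"dx":0,"dy":0,"dz":-0.4,"claw":80},
    {"wx":0,"wy":0,"wz":0,"dx":0,"dy":0,"dz":0,"claw":80},
  ],
)

```text
t: 14.5
eef_pos: [0.5527, -0.399, 0.0407]
orientation: [3.133, 0.003, 1.336]
wrist_force: [0.2, -0.5, 0.3]
grip_width: 0.798
```

drive_tool(
  deltas=[
    {"wx":0.15,"wy":0.25,"wz":0,"dx":-0.1,"dy":0,"dz":-0.1,"claw":80},
    {"wx":0,"wy":0,"wz":0,"dx":0,"dy":0,"dz":0,"claw":20},
    {"wx":0,"wy":0,"wz":0,"dx":0,"dy":0,"dz":0,"claw":20},
    {"wx":0,"wy":0,"wz":0,"dx":0,"dy":0,"dz":0,"claw":20},
    {"wx":0,"wy":0,"wz":0,"dx":0,"dy":0,"dz":0,"claw":20},
    {"wx":0,"wy":0,"wz":0,"dx":0,"dy":0,"dz":0,"claw":20},
    {"wx":0,"wy":0,"wz":0,"dx":0,"dy":0,"dz":0,"claw":20},
  ],
  grip_force=20,
)

```text
t: 15.2
eef_pos: [0.552, -0.3994, 0.0408]
orientation: [3.137, 0.002, 1.336]
wrist_force: [0.4, 0.1, -0.8]
grip_width: 0.33
```

drive_tool(
  deltas=[
    {"wx":0,"wy":0,"wz":0,"dx":0,"dy":0,"dz":1,"claw":20},
    {"wx":0,"wy":0,"wz":0,"dx":0,"dy":0,"dz":3.5,"claw":20},
    {"wx":0,"wy":0,"wz":0,"dx":0,"dy":0,"dz":4,"claw":20},
    {"wx":0,"wy":0,"wz":0,"dx":0,"dy":0,"dz":4,"claw":20},
    {"wx":0,"wy":0,"wz":0,"dx":0,"dy":0,"dz":3.5,"claw":20},
    {"wx":0,"wy":0,"wz":0,"dx":0,"dy":0,"dz":2,"claw":20},
    {"wx":0,"wy":0,"wz":0,"dx":-1.5,"dy":0.8,"dz":0,"claw":20},
    {"wx":0,"wy":0,"wz":0,"dx":-3,"dy":1.7,"dz":0,"claw":20},
    {"wx":0,"wy":0,"wz":0,"dx":-3,"dy":1.7,"dz":0,"claw":20},
    {"wx":0,"wy":0,"wz":0,"dx":-3,"dy":1.7,"dz":0,"claw":20},
    {"wx":0,"wy":0,"wz":0,"dx":-3,"dy":1.7,"dz":0,"claw":20},
    {"wx":0,"wy":0,"wz":0,"dx":-3,"dy":1.7,"dz":0,"claw":20},
    {"wx":0,"wy":0,"wz":0,"dx":-1.7,"dy":1,"dz":0,"claw":20},
    {"wx":0,"wy":0,"wz":0,"dx":-0.5,"dy":0.3,"dz":0,"claw":20},
    {"wx":0,"wy":0,"wz":0,"dx":0,"dy":0,"dz":0,"claw":20},
    {"wx":0,"wy":0,"wz":0,"dx":0,"dy":0,"dz":0,"claw":20},
  ],
)

```text
t: 16.8
eef_pos: [0.3566, -0.2875, 0.2373]
orientation: [3.131, 0.005, 1.336]
wrist_force: [0.8, -0.5, -1.5]
grip_width: 0.318
```

```bash
python3 - <<'E'
from h import *
s=st();e=s['eef_pos'];p=shot('wrist');save(p,'w5.png');c=cloud(p,FULL);x0=e[:2]
for nm,a,b,r in [('neck',.041,.056,.015),('flange',.0125,.0175,.034)]:
    z=e[2]-.0348; print(nm,fitc(c,z+a,z+b,r,x0))
p=shot('side');c=cloud(p,FULL);print('side flange',fitc(c,z+.0125,z+.0175,.034,x0),'tin',fitc(c,.03,.11,.032,np.array([.347,-.2855])))
E
```

```text
{'t': 16.8, 'eef_pos': [0.3566, -0.2875, 0.2373], 'orientation': [3.1314, 0.0054, 1.336], 'grip_width': 0.3181, 'wrist_force': [0.7883, -0.5197, -1.5467]} tiltfix wx,wy deg [0.44 0.5 ]
neck (array([ 0.35507092, -0.28610983]), 1720, np.float64(0.001241388150041687))
flange (array([ 0.35629003, -0.2867968 ]), 323, np.float64(0.00023421901503531406))
side flange (array([ 0.35655997, -0.28712914]), 59, np.float64(0.0010161720523767098)) tin (array([ 0.34914987, -0.28638213]), 612, np.float64(0.0011043077421052493))
```

View pics/w5.png

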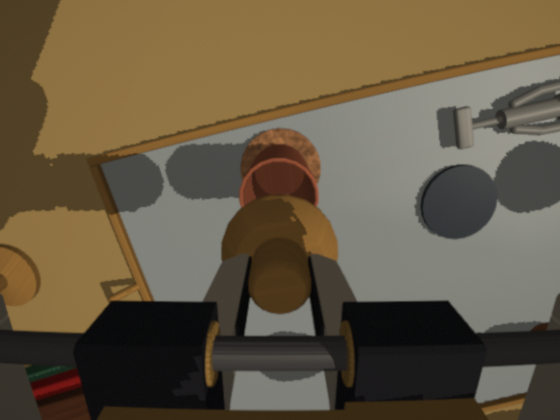

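Wrist view: strainer upright in the jaws (flange centred near (280,245)), tin mouth at (279,190). It needs 9 mm in -x, so I'll align, then lower to just above the mouth.

drive_tool(
  deltas=[
    {"wx":0.25,"wy":0.3,"wz":0,"dx":-0.85,"dy":0.15,"dz":0,"claw":20},
    {"wx":0,"wy":0,"wz":0,"dx":0,"dy":0,"dz":-2,"claw":20},
    {"wx":0,"wy":0,"wz":0,"dx":0,"dy":0,"dz":-2,"claw":20},
    {"wx":0,"wy":0,"wz":0,"dx":0,"dy":0,"dz":-1.5,"claw":20},
    {"wx":0,"wy":0,"wz":0,"dx":0,"dy":0,"dz":-0.8,"claw":20},
    {"wx":0,"wy":0,"wz":0,"dx":0,"dy":0,"dz":0,"claw":20},
    {"wx":0,"wy":0,"wz":0,"dx":0,"dy":0,"dz":0,"claw":20},
  ],
)

```text
t: 17.6
eef_pos: [0.3479, -0.2868, 0.1712]
orientation: [-3.141, -0.0, 1.337]
wrist_force: [0.8, 0.1, -0.5]
grip_width: 0.317
```

```bash
python3 - <<'E'
from h import *
s=st();e=s['eef_pos'];z=e[2]-.0348;p=shot('wrist');c=cloud(p,FULL)
print('flange',fitc(c,z+.0125,z+.0175,.034,e[:2]),'tin rim',fitc(c,.115,.131,.0325,np.array([.347,-.2855])))
E
```

```text
{'t': 17.6, 'eef_pos': [0.3479, -0.2868, 0.1712], 'orientation': [-3.1407, -0.0001, 1.337], 'grip_width': 0.3172, 'wrist_force': [0.7724, 0.0617, -0.5377]} tiltfix wx,wy deg [-0.02 -0.05]
flange (array([ 0.34735728, -0.28584002]), 264, np.float64(0.00015083804108267929)) tin rim (array([ 0.34803289, -0.28583024]), 673, np.float64(0.0005407657423208423))
```

Aligned to within 1 mm, so I'll lower to the seat (TCP about 0.152).

drive_tool(
  deltas=[
    {"wx":0,"wy":0,"wz":0,"dx":0,"dy":0.05,"dz":-0.7,"claw":20},
    {"wx":0,"wy":0,"wz":0,"dx":0,"dy":0,"dz":-0.6,"claw":20},
    {"wx":0,"wy":0,"wz":0,"dx":0,"dy":0,"dz":-0.3,"claw":20},
    {"wx":0,"wy":0,"wz":0,"dx":0,"dy":0,"dz":0,"claw":20},
  ],
)

```text
t: 18.05
eef_pos: [0.3484, -0.2867, 0.1553]
orientation: [3.141, 0.001, 1.337]
wrist_force: [-0.5, -0.1, -1.8]
grip_width: 0.315
```

drive_tool(
  deltas=[
    {"wx":0,"wy":0,"wz":0,"dx":0,"dy":0,"dz":-0.2,"claw":20},
    {"wx":0,"wy":0,"wz":0,"dx":0,"dy":0,"dz":-0.15,"claw":20},
    {"wx":0,"wy":0,"wz":0,"dx":0,"dy":0,"dz":0,"claw":20},
  ],
)

```text
t: 18.35
eef_pos: [0.3485, -0.2868, 0.1521]
orientation: [3.14, 0.001, 1.337]
wrist_force: [0.3, -0.0, -0.2]
grip_width: 0.311
```

drive_tool(
  deltas=[
    {"wx":0,"wy":0,"wz":0,"dx":0,"dy":0,"dz":-0.1,"claw":20},
    {"wx":0,"wy":0,"wz":0,"dx":0,"dy":0,"dz":0,"claw":60},
    {"wx":0,"wy":0,"wz":0,"dx":0,"dy":0,"dz":0,"claw":80},
    {"wx":0,"wy":0,"wz":0,"dx":0,"dy":0,"dz":0,"claw":80},
    {"wx":0,"wy":0,"wz":0,"dx":0,"dy":0,"dz":2,"claw":80},
    {"wx":0,"wy":0,"wz":0,"dx":0,"dy":0,"dz":4,"claw":80},
    {"wx":0,"wy":0,"wz":0,"dx":0,"dy":0,"dz":3,"claw":80},
    {"wx":0,"wy":0,"wz":0,"dx":0,"dy":0,"dz":1,"claw":80},
    {"wx":0,"wy":0,"wz":0,"dx":0,"dy":0,"dz":0,"claw":80},
  ],
)

```text
t: 19.25
eef_pos: [0.3481, -0.2863, 0.2538]
orientation: [3.141, 0.001, 1.337]
wrist_force: [-0.1, -0.2, -0.1]
grip_width: 0.796
```

```bash
cat >> h.py <<'E'
def stack(p,x0=(.3475,-.286)):
    c=cloud(p,FULL);x0=np.array(x0)
    for nm,a,b,r in [('tin',.08,.125,.0325),('flange',.130,.1355,.034),('neck',.15,.173,.015)]:
        print(nm,[np.round(v,4) for v in fitc(c,a,b,r,x0)])
    q=c[(np.hypot(*(c[:,:2]-x0).T)<.012)&(c[:,2]<.27)&(c[:,2]>.1)]; print('top z',np.percentile(q[:,2],[50,95]).round(4))
E
python3 - <<'E'
from h import *
st();p=shot('wrist');stack(p);save(p,'w6.png');p=shot('side');stack(p)
save(p,'s1.png',(230,30,430,230),3)
E
```

```text
{'t': 19.25, 'eef_pos': [0.3481, -0.2863, 0.2538], 'orientation': [3.1409, 0.0008, 1.3372], 'grip_width': 0.7962, 'wrist_force': [-0.1412, -0.1524, -0.1244]} tiltfix wx,wy deg [0.05 0.03]
tin [array([ 0.3479, -0.2856]), np.int64(298), np.float64(0.0002)]
flange [array([ 0.3482, -0.2856]), np.int64(239), np.float64(0.0004)]
neck [array([ 0.3479, -0.2857]), np.int64(312), np.float64(0.0001)]
top z [0.1765 0.1776]
tin [array([ 0.349 , -0.2866]), np.int64(341), np.float64(0.001)]
flange [array([ 0.3491, -0.2878]), np.int64(63), np.float64(0.0014)]
neck [array([ 0.3492, -0.2868]), np.int64(94), np.float64(0.0011)]
top z [0.1735 0.1752]
```

View pics/s1.png

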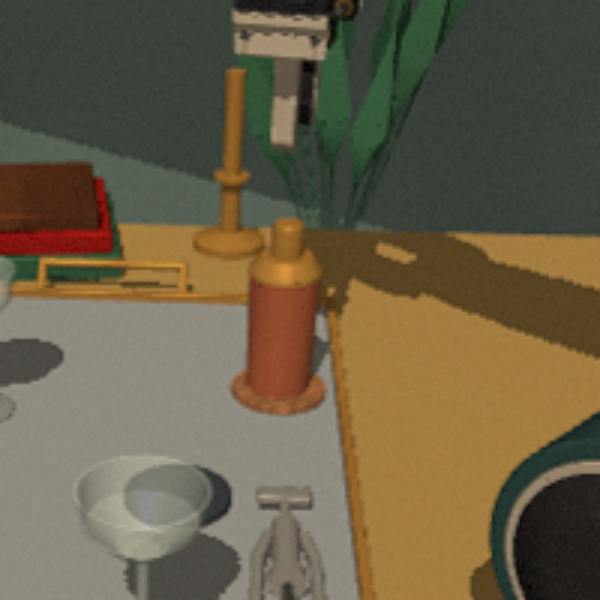

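The strainer is seated: neck top measured at 0.1765 (expected 0.177), axes within 1 mm. Next, the cap, bowing out around the inner reach limit.

drive_tool(
  deltas=[
    {"wx":0,"wy":0,"wz":0,"dx":1,"dy":2,"dz":0,"claw":80},
    {"wx":0,"wy":0,"wz":0,"dx":2,"dy":4,"dz":0.2,"claw":80},
    {"wx":0,"wy":0,"wz":0,"dx":2,"dy":4,"dz":0.2,"claw":80},
    {"wx":0,"wy":0,"wz":0,"dx":2,"dy":4,"dz":0.2,"claw":80},
    {"wx":0,"wy":0,"wz":0,"dx":2,"dy":4,"dz":0.2,"claw":80},
    {"wx":0,"wy":0,"wz":0,"dx":1,"dy":4,"dz":0.2,"claw":80},
    {"wx":0,"wy":0,"wz":0,"dx":0,"dy":4,"dz":0.2,"claw":80},
    {"wx":0,"wy":0,"wz":0,"dx":0,"dy":4,"dz":0.2,"claw":80},
    {"wx":0,"wy":0,"wz":0,"dx":-1,"dy":4,"dz":0.2,"claw":80},
    {"wx":0,"wy":0,"wz":0,"dx":-1,"dy":4,"dz":0.2,"claw":80},
    {"wx":0,"wy":0,"wz":0,"dx":-1,"dy":4,"dz":0.2,"claw":80},
    {"wx":0,"wy":0,"wz":0,"dx":-1,"dy":4,"dz":0,"claw":80},
    {"wx":0,"wy":0,"wz":0,"dx":-1,"dy":4,"dz":0,"claw":80},
    {"wx":0,"wy":0,"wz":0,"dx":-0.5,"dy":3,"dz":0,"claw":80},
    {"wx":0,"wy":0,"wz":0,"dx":0,"dy":1,"dz":0,"claw":80},
    {"wx":0,"wy":0,"wz":0,"dx":0,"dy":0,"dz":0,"claw":80},
  ],
)

```text
t: 20.95
eef_pos: [0.3832, 0.2751, 0.2421]
orientation: [-3.109, 0.008, 1.334]
wrist_force: [0.1, -0.4, -0.4]
grip_width: 0.798
```

drive_tool(
  deltas=[
    {"wx":0,"wy":-1.7,"wz":0,"dx":0.2,"dy":1.5,"dz":-1,"claw":80},
    {"wx":0,"wy":0,"wz":0,"dx":0.2,"dy":1.5,"dz":-3,"claw":80},
    {"wx":0,"wy":0,"wz":0,"dx":0.1,"dy":0.6,"dz":-3,"claw":80},
    {"wx":0,"wy":0,"wz":0,"dx":0,"dy":0,"dz":-2,"claw":80},
    {"wx":0,"wy":0,"wz":0,"dx":0,"dy":0,"dz":-0.5,"claw":80},
    {"wx":0,"wy":0,"wz":0,"dx":0,"dy":0,"dz":0,"claw":80},
    {"wx":0,"wy":0,"wz":0,"dx":0,"dy":0,"dz":0,"claw":80},
  ],
)

```text
t: 21.65
eef_pos: [0.3905, 0.3045, 0.1411]
orientation: [-3.138, 0.005, 1.328]
wrist_force: [0.6, 0.2, 0.7]
grip_width: 0.799
```

```bash
python3 - <<'E'
from h import *
st();p=shot('wrist');c=cloud(p,FULL);x0=np.array([.388,.3135])
print('cap side',fitc(c,.012,.046,.021,x0));q=c[(np.hypot(*(c[:,:2]-x0).T)<.019)&(c[:,2]>.047)&(c[:,2]<.056)];print(np.median(q,0),len(q))
c=cloud(shot('side'),FULL);print('side',fitc(c,.012,.046,.021,x0))
E
```

```text
{'t': 21.65, 'eef_pos': [0.3905, 0.3045, 0.1411], 'orientation': [-3.1378, 0.0048, 1.3281], 'grip_width': 0.7987, 'wrist_force': [0.6074, 0.1959, 0.6542]} tiltfix wx,wy deg [ 0.22 -0.28]
cap side (array([0.3886663 , 0.31497879]), 375, np.float64(0.0001317403266869535))
[0.38708289 0.3139191  0.05030746] 1755
side (array([0.38880992, 0.31342297]), 348, np.float64(0.0004291727724046162))
```

drive_tool(
  deltas=[
    {"wx":0.1,"wy":-0.15,"wz":0,"dx":-0.15,"dy":0.9,"dz":-1,"claw":80},
    {"wx":0,"wy":0,"wz":0,"dx":0,"dy":0,"dz":-2.5,"claw":80},
    {"wx":0,"wy":0,"wz":0,"dx":0,"dy":0,"dz":-2.5,"claw":80},
    {"wx":0,"wy":0,"wz":0,"dx":0,"dy":0,"dz":-1.5,"claw":80},
    {"wx":0,"wy":0,"wz":0,"dx":0,"dy":0,"dz":-0.5,"claw":80},
    {"wx":0,"wy":0,"wz":0,"dx":0,"dy":0,"dz":0,"claw":80},
    {"wx":0,"wy":0,"wz":0,"dx":0,"dy":0,"dz":0,"claw":80},
  ],
)

```text
t: 22.45
eef_pos: [0.3898, 0.3177, 0.0613]
orientation: [3.138, -0.005, 1.329]
wrist_force: [-1.0, -0.6, -0.2]
grip_width: 0.802
```

drive_tool(
  deltas=[
    {"wx":-0.1,"wy":0.15,"wz":0,"dx":-0.1,"dy":-0.25,"dz":-1,"claw":80},
    {"wx":0,"wy":0,"wz":0,"dx":0,"dy":0,"dz":-1.5,"claw":80},
    {"wx":0,"wy":0,"wz":0,"dx":0,"dy":0,"dz":-1.2,"claw":80},
    {"wx":0,"wy":0,"wz":0,"dx":0,"dy":0,"dz":-0.3,"claw":80},
    {"wx":0,"wy":0,"wz":0,"dx":0,"dy":0,"dz":0,"claw":80},
    {"wx":0,"wy":0,"wz":0,"dx":0,"dy":0,"dz":0,"claw":80},
  ],
)

```text
t: 23.05
eef_pos: [0.3891, 0.3153, 0.0191]
orientation: [3.139, -0.004, 1.328]
wrist_force: [0.4, 1.1, -0.2]
grip_width: 0.802
```

drive_tool(
  deltas=[
    {"wx":-0.1,"wy":0.15,"wz":0,"dx":0,"dy":-0.05,"dz":0,"claw":80},
    {"wx":0,"wy":0,"wz":0,"dx":0,"dy":0,"dz":0,"claw":35},
    {"wx":0,"wy":0,"wz":0,"dx":0,"dy":0,"dz":0,"claw":35},
    {"wx":0,"wy":0,"wz":0,"dx":0,"dy":0,"dz":0,"claw":35},
    {"wx":0,"wy":0,"wz":0,"dx":0,"dy":0,"dz":0,"claw":35},
    {"wx":0,"wy":0,"wz":0,"dx":0,"dy":0,"dz":0,"claw":35},
    {"wx":0,"wy":0,"wz":0,"dx":0,"dy":0,"dz":0,"claw":35},
  ],
  grip_force=15,
)

```text
t: 23.75
eef_pos: [0.3898, 0.3152, 0.0205]
orientation: [3.14, -0.003, 1.328]
wrist_force: [0.3, -1.0, -0.9]
grip_width: 0.442
```

drive_tool(
  deltas=[
    {"wx":0,"wy":0,"wz":0,"dx":0,"dy":0,"dz":1,"claw":35},
    {"wx":0,"wy":0,"wz":0,"dx":0,"dy":0,"dz":3.5,"claw":35},
    {"wx":0,"wy":0,"wz":0,"dx":0,"dy":0,"dz":4.5,"claw":35},
    {"wx":0,"wy":0,"wz":0,"dx":0,"dy":0,"dz":4.5,"claw":35},
    {"wx":0,"wy":0,"wz":0,"dx":0,"dy":0,"dz":4.5,"claw":35},
    {"wx":0,"wy":0,"wz":0,"dx":0,"dy":0,"dz":3.5,"claw":35},
    {"wx":0,"wy":0,"wz":0,"dx":0,"dy":0,"dz":1.5,"claw":35},
    {"wx":0,"wy":0,"wz":0,"dx":0,"dy":0,"dz":0,"claw":35},
  ],
)

```text
t: 24.55
eef_pos: [0.3866, 0.3129, 0.2627]
orientation: [3.14, -0.002, 1.328]
wrist_force: [-0.1, 0.8, -2.1]
grip_width: 0.444
```

drive_tool(
  deltas=[
    {"wx":0,"wy":0,"wz":0,"dx":0.5,"dy":-2,"dz":0,"claw":35},
    {"wx":0,"wy":0,"wz":0,"dx":1,"dy":-4,"dz":0.2,"claw":35},
    {"wx":0,"wy":0,"wz":0,"dx":1,"dy":-4,"dz":0.2,"claw":35},
    {"wx":0,"wy":0,"wz":0,"dx":1,"dy":-4,"dz":0.2,"claw":35},
    {"wx":0,"wy":0,"wz":0,"dx":1,"dy":-4,"dz":0.2,"claw":35},
    {"wx":0,"wy":0,"wz":0,"dx":0,"dy":-4,"dz":0.2,"claw":35},
    {"wx":0,"wy":0,"wz":0,"dx":0,"dy":-4,"dz":0.2,"claw":35},
    {"wx":0,"wy":0,"wz":0,"dx":0,"dy":-4,"dz":0.2,"claw":35},
    {"wx":0,"wy":0,"wz":0,"dx":-1,"dy":-4,"dz":0.2,"claw":35},
    {"wx":0,"wy":0,"wz":0,"dx":-1,"dy":-4,"dz":0.2,"claw":35},
    {"wx":0,"wy":0,"wz":0,"dx":-1,"dy":-4,"dz":0.2,"claw":35},
    {"wx":0,"wy":0,"wz":0,"dx":-1,"dy":-4,"dz":0.2,"claw":35},
    {"wx":0,"wy":0,"wz":0,"dx":-1.5,"dy":-4,"dz":0.2,"claw":35},
    {"wx":0,"wy":0,"wz":0,"dx":-1,"dy":-3,"dz":0,"claw":35},
    {"wx":0,"wy":0,"wz":0,"dx":-0.5,"dy":-1,"dz":0,"claw":35},
    {"wx":0,"wy":0,"wz":0,"dx":0,"dy":0,"dz":0,"claw":35},
    {"wx":0,"wy":0,"wz":0,"dx":0,"dy":0,"dz":0,"claw":35},
  ],
)

```text
t: 26.25
eef_pos: [0.3495, -0.2465, 0.2521]
orientation: [-3.105, 0.001, 1.331]
wrist_force: [0.1, -0.3, -0.8]
grip_width: 0.444
```

```bash
python3 - <<'E'
from h import *
s=st();e=s['eef_pos'];z=e[2]-.0145;p=shot('wrist');save(p,'w7.png');stack(p)
c=cloud(p,FULL);print('cap',fitc(c,z+.002,z+.04,.021,e[:2]),fitc(c,z+.002,z+.015,.021,e[:2]))
c=cloud(shot('side'),FULL);print('cap side',fitc(c,z+.002,z+.04,.021,e[:2]))
E
```

```text
{'t': 26.25, 'eef_pos': [0.3495, -0.2465, 0.2521], 'orientation': [-3.1055, 0.001, 1.3306], 'grip_width': 0.4443, 'wrist_force': [0.1146, -0.3379, -0.7906]} tiltfix wx,wy deg [-0.44 -2.02]
tin [array([ 0.3478, -0.2858]), np.int64(388), np.float64(0.0002)]
flange [array([ 0.3484, -0.2858]), np.int64(244), np.float64(0.0004)]
neck [array([ 0.3478, -0.2858]), np.int64(348), np.float64(0.0001)]
top z [0.1765 0.1775]
cap (array([ 0.34864049, -0.24544081]), 3379, np.float64(0.0006828389527263855)) (array([ 0.34847755, -0.24544073]), 572, np.float64(0.00017699569859906325))
cap side (array([ 0.3528371 , -0.24047049]), 251, np.float64(0.004220937955951638))
```

drive_tool(
  deltas=[
    {"wx":-0.35,"wy":-1.8,"wz":0,"dx":0,"dy":-0.5,"dz":0,"claw":35},
    {"wx":0,"wy":0,"wz":0,"dx":0,"dy":-1.3,"dz":0,"claw":35},
    {"wx":0,"wy":0,"wz":0,"dx":0,"dy":-1.2,"dz":0,"claw":35},
    {"wx":0,"wy":0,"wz":0,"dx":0,"dy":-0.6,"dz":-0.5,"claw":35},
    {"wx":0,"wy":0,"wz":0,"dx":0,"dy":-0.2,"dz":-1,"claw":35},
    {"wx":0,"wy":0,"wz":0,"dx":0,"dy":0,"dz":-1.5,"claw":35},
    {"wx":0,"wy":0,"wz":0,"dx":0,"dy":0,"dz":-0.8,"claw":35},
    {"wx":0,"wy":0,"wz":0,"dx":0,"dy":0,"dz":0,"claw":35},
    {"wx":0,"wy":0,"wz":0,"dx":0,"dy":0,"dz":0,"claw":35},
  ],
)

```text
t: 27.25
eef_pos: [0.3505, -0.2854, 0.2095]
orientation: [-3.14, -0.001, 1.335]
wrist_force: [0.3, 0.7, 0.6]
grip_width: 0.444
```

```bash
cat > capchk.py <<'E'
from h import *
s=st();e=s['eef_pos'];z=e[2]-.0145;p=shot('wrist');save(p,'w8.png');stack(p)
c=cloud(p,FULL);print('cap',fitc(c,z+.002,z+.04,.021,e[:2]),fitc(c,z+.002,z+.015,.021,e[:2]))
c=cloud(shot('side'),FULL);print('cap side',fitc(c,z+.002,z+.015,.021,e[:2]),'neck side',fitc(c,.15,.173,.015,np.array([.348,-.286])))
E
python3 capchk.py
```

```text
{'t': 27.25, 'eef_pos': [0.3505, -0.2854, 0.2095], 'orientation': [-3.1395, -0.0014, 1.3354], 'grip_width': 0.4442, 'wrist_force': [0.271, 0.7014, 0.5946]} tiltfix wx,wy deg [-0.1 -0.1]
tin [array([ 0.3478, -0.2857]), np.int64(454), np.float64(0.0002)]
flange [array([ 0.3483, -0.2858]), np.int64(307), np.float64(0.0004)]
neck [array([ 0.3479, -0.2857]), np.int64(429), np.float64(0.0001)]
top z [0.2396 0.2406]
cap (array([ 0.34933546, -0.28433088]), 3424, np.float64(0.0005225764506348821)) (array([ 0.34962861, -0.28440038]), 569, np.float64(0.0001569206824616233))
cap side (array([ 0.35020392, -0.28377666]), 74, np.float64(0.0009630411014205659)) neck side (array([ 0.34923079, -0.28612408]), 96, np.float64(0.001246184094581151))
```

View pics/w8.png

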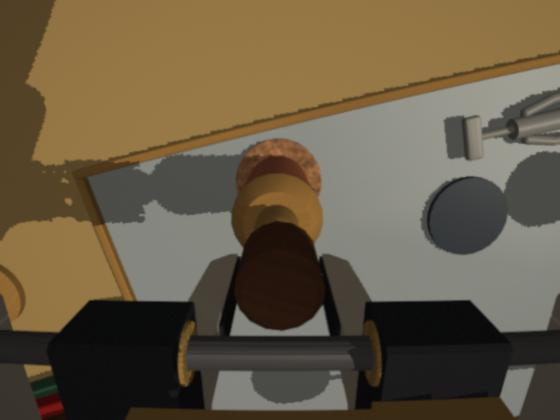

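Wrist view: cap (280,290) level in the jaws above the neck (279,220). It is 2 mm off, so I'll correct and lower to just above the neck.

drive_tool(
  deltas=[
    {"wx":0,"wy":0,"wz":0,"dx":-0.14,"dy":-0.15,"dz":-0.3,"claw":35},
    {"wx":0,"wy":0,"wz":0,"dx":0,"dy":0,"dz":-0.6,"claw":35},
    {"wx":0,"wy":0,"wz":0,"dx":0,"dy":0,"dz":-0.3,"claw":35},
    {"wx":0,"wy":0,"wz":0,"dx":0,"dy":0,"dz":0,"claw":35},
    {"wx":0,"wy":0,"wz":0,"dx":0,"dy":0,"dz":0,"claw":35},
  ],
)

```text
t: 27.85
eef_pos: [0.3493, -0.2872, 0.1979]
orientation: [-3.142, -0.0, 1.336]
wrist_force: [-0.1, 0.8, -1.3]
grip_width: 0.446
```

```bash
python3 capchk.py
```

```text
{'t': 27.85, 'eef_pos': [0.3493, -0.2872, 0.1979], 'orientation': [-3.1415, -0.0002, 1.3358], 'grip_width': 0.446, 'wrist_force': [-0.099, 0.7994, -1.3328]} tiltfix wx,wy deg [-0.01 -0.  ]
tin [array([ 0.3478, -0.2857]), np.int64(540), np.float64(0.0002)]
flange [array([ 0.3482, -0.2858]), np.int64(339), np.float64(0.0004)]
neck [array([ 0.3478, -0.2857]), np.int64(317), np.float64(0.0001)]
top z [0.228  0.2289]
cap (array([ 0.34817468, -0.28604246]), 3416, np.float64(0.0005131155612299251)) (array([ 0.34847835, -0.28618515]), 565, np.float64(0.00016672577681369968))
cap side (array([ 0.34917301, -0.28609113]), 70, np.float64(0.0010411729496111102)) neck side (array([ 0.34903072, -0.28682454]), 91, np.float64(0.0009778914242026364))
```

Within 0.7 mm in both views; the fit allows 2.5. I'll lower the cap in steps to TCP 0.1615.

drive_tool(
  deltas=[
    {"wx":0,"wy":0,"wz":0,"dx":-0.04,"dy":0,"dz":-0.5,"claw":35},
    {"wx":0,"wy":0,"wz":0,"dx":0,"dy":0,"dz":-0.6,"claw":35},
    {"wx":0,"wy":0,"wz":0,"dx":0,"dy":0,"dz":-0.5,"claw":35},
    {"wx":0,"wy":0,"wz":0,"dx":0,"dy":0,"dz":0,"claw":35},
  ],
)

```text
t: 28.35
eef_pos: [0.349, -0.2872, 0.1806]
orientation: [3.141, -0.0, 1.336]
wrist_force: [-0.1, -0.9, -0.1]
grip_width: 0.443
```

drive_tool(
  deltas=[
    {"wx":0,"wy":0,"wz":0,"dx":0,"dy":0,"dz":-0.6,"claw":35},
    {"wx":0,"wy":0,"wz":0,"dx":0,"dy":0,"dz":-0.6,"claw":35},
    {"wx":0,"wy":0,"wz":0,"dx":0,"dy":0,"dz":-0.3,"claw":35},
    {"wx":0,"wy":0,"wz":0,"dx":0,"dy":0,"dz":0,"claw":35},
  ],
)

```text
t: 28.75
eef_pos: [0.3489, -0.2871, 0.1639]
orientation: [-3.141, -0.0, 1.336]
wrist_force: [0.7, -0.8, -0.6]
grip_width: 0.443
```

drive_tool(
  deltas=[
    {"wx":0,"wy":0,"wz":0,"dx":0,"dy":0,"dz":-0.2,"claw":35},
    {"wx":0,"wy":0,"wz":0,"dx":0,"dy":0,"dz":-0.15,"claw":35},
    {"wx":0,"wy":0,"wz":0,"dx":0,"dy":0,"dz":0,"claw":35},
  ],
)

```text
t: 29.05
eef_pos: [0.3493, -0.2875, 0.1617]
orientation: [3.14, 0.001, 1.336]
wrist_force: [-1.2, -0.9, -0.9]
grip_width: 0.445
```

drive_tool(
  deltas=[
    {"wx":0,"wy":0,"wz":0,"dx":0,"dy":0,"dz":-0.15,"claw":35},
    {"wx":0,"wy":0,"wz":0,"dx":0,"dy":0,"dz":0,"claw":65},
    {"wx":0,"wy":0,"wz":0,"dx":0,"dy":0,"dz":0,"claw":80},
    {"wx":0,"wy":0,"wz":0,"dx":0,"dy":0,"dz":0,"claw":80},
    {"wx":0,"wy":0,"wz":0,"dx":0,"dy":0,"dz":2,"claw":80},
    {"wx":0,"wy":0,"wz":0,"dx":0,"dy":0,"dz":4,"claw":80},
    {"wx":0,"wy":0,"wz":0,"dx":0,"dy":0,"dz":4,"claw":80},
    {"wx":0,"wy":0,"wz":0,"dx":0,"dy":0,"dz":1.5,"claw":80},
    {"wx":0,"wy":0,"wz":0,"dx":0,"dy":0,"dz":0,"claw":80},
  ],
)

```text
t: 29.95
eef_pos: [0.3486, -0.2869, 0.278]
orientation: [-3.142, -0.0, 1.336]
wrist_force: [-0.0, -1.0, -0.5]
grip_width: 0.802
```

```bash
python3 - <<'E'
from h import *
st()
for n in ['wrist','side']:
    p=shot(n);stack(p);c=cloud(p,FULL);print('cap',fitc(c,.15,.187,.021,np.array([.348,-.286])),fitc(c,.15,.165,.021,np.array([.348,-.286])))
E
```

```text
{'t': 29.95, 'eef_pos': [0.3486, -0.2869, 0.278], 'orientation': [-3.1416, -0.0003, 1.3358], 'grip_width': 0.8023, 'wrist_force': [-0.0363, -1.0121, -0.5167]} tiltfix wx,wy deg [-0.02  0.  ]
tin [array([ 0.3479, -0.2856]), np.int64(220), np.float64(0.0002)]
flange [array([ 0.3483, -0.2858]), np.int64(188), np.float64(0.0004)]
neck [array([ 0.342 , -0.2848]), np.int64(251), np.float64(0.0007)]
top z [0.1915 0.1926]
cap (array([ 0.34856773, -0.28639453]), 445, np.float64(0.00013908377271168795)) (array([ 0.34857668, -0.28638019]), 162, np.float64(0.0001503472245793381))
tin [array([ 0.349 , -0.2867]), np.int64(348), np.float64(0.001)]
flange [array([ 0.3494, -0.2877]), np.int64(63), np.float64(0.0016)]
neck [array([ 0.3505, -0.2803]), np.int64(126), np.float64(0.0013)]
top z [0.1892 0.1901]
cap (array([ 0.34950849, -0.28724678]), 215, np.float64(0.0010615521860323947)) (array([ 0.34992447, -0.28722172]), 85, np.float64(0.000982547132740784))
```

Cap seated: top 0.1915 (expected 0.192), centred within 1 mm. Now the black jigger.

drive_tool(
  deltas=[
    {"wx":0,"wy":0,"wz":0,"dx":0.5,"dy":2,"dz":0,"claw":80},
    {"wx":0,"wy":0,"wz":0,"dx":1,"dy":4,"dz":0.2,"claw":80},
    {"wx":0,"wy":0,"wz":0,"dx":1,"dy":4,"dz":0.2,"claw":80},
    {"wx":0,"wy":0,"wz":0,"dx":1,"dy":4,"dz":0.2,"claw":80},
    {"wx":0,"wy":0,"wz":0,"dx":1,"dy":4,"dz":0.2,"claw":80},
    {"wx":0,"wy":0,"wz":0,"dx":1,"dy":4,"dz":0.2,"claw":80},
    {"wx":0,"wy":0,"wz":0,"dx":1,"dy":4,"dz":0.2,"claw":80},
    {"wx":0,"wy":0,"wz":0,"dx":1,"dy":4,"dz":0.2,"claw":80},
    {"wx":0,"wy":-0.5,"wz":0,"dx":1,"dy":4,"dz":0.2,"claw":80},
    {"wx":0,"wy":-0.5,"wz":0,"dx":1,"dy":4,"dz":0.2,"claw":80},
    {"wx":0,"wy":-0.5,"wz":0,"dx":1,"dy":4,"dz":0,"claw":80},
    {"wx":0,"wy":0,"wz":0,"dx":1,"dy":4,"dz":0,"claw":80},
    {"wx":0,"wy":0,"wz":0,"dx":1,"dy":4,"dz":0,"claw":80},
    {"wx":0,"wy":0,"wz":0,"dx":1,"dy":4,"dz":0,"claw":80},
    {"wx":0,"wy":0,"wz":0,"dx":1,"dy":4,"dz":0,"claw":80},
    {"wx":0,"wy":0,"wz":0,"dx":1,"dy":4,"dz":0,"claw":80},
    {"wx":0,"wy":0,"wz":0,"dx":0.5,"dy":3,"dz":0,"claw":80},
    {"wx":0,"wy":0,"wz":0,"dx":0.2,"dy":1,"dz":0,"claw":80},
    {"wx":0,"wy":0,"wz":0,"dx":0,"dy":0,"dz":0,"claw":80},
  ],
)

```text
t: 31.95
eef_pos: [0.5024, 0.4009, 0.2507]
orientation: [-3.126, 0.007, 1.333]
wrist_force: [-0.3, 0.0, 0.1]
grip_width: 0.801
```

```bash
python3 - <<'E'
from h import *
st()
x0=np.array([.512,.4015])
for n in ['wrist','side']:
    c=cloud(shot(n),FULL)
    print(n,'up',fitc(c,.06,.096,.0222,x0),'low',fitc(c,.01,.046,.028,x0))
    q=c[(np.hypot(*(c[:,:2]-x0).T)<.025)&(c[:,2]<.12)];print('z',np.percentile(q[:,2],[95,99]))
E
```

```text
{'t': 31.95, 'eef_pos': [0.5024, 0.4009, 0.2507], 'orientation': [-3.1258, 0.0071, 1.3332], 'grip_width': 0.8015, 'wrist_force': [-0.3197, 0.0221, 0.0898]} tiltfix wx,wy deg [ 0.18 -0.98]
wrist up (array([0.50878327, 0.40421505]), 1334, np.float64(0.002987845764023264)) low (array([0.51286368, 0.4034507 ]), 302, np.float64(0.00047130202733015533))
z [0.10079392 0.10148524]
side up (array([0.51199686, 0.40362179]), 927, np.float64(0.0013415675550589312)) low (array([0.51235165, 0.40153498]), 717, np.float64(0.0006638036178121393))
z [0.09964676 0.10071754]
```

drive_tool(
  deltas=[
    {"wx":0.1,"wy":-0.8,"wz":0,"dx":0.9,"dy":0.15,"dz":-1,"claw":85},
    {"wx":0,"wy":0,"wz":0,"dx":0,"dy":0,"dz":-3,"claw":85},
    {"wx":0,"wy":0,"wz":0,"dx":0,"dy":0,"dz":-3.5,"claw":85},
    {"wx":0,"wy":0,"wz":0,"dx":0,"dy":0,"dz":-3,"claw":85},
    {"wx":0,"wy":0,"wz":0,"dx":0,"dy":0,"dz":-1,"claw":85},
    {"wx":0,"wy":0,"wz":0,"dx":0,"dy":0,"dz":0,"claw":85},
    {"wx":0,"wy":0,"wz":0,"dx":0,"dy":0,"dz":0,"claw":85},
  ],
)

```text
t: 32.75
eef_pos: [0.5147, 0.3938, 0.1342]
orientation: [3.135, -0.003, 1.326]
wrist_force: [0.8, -0.3, 0.5]
grip_width: 0.851
```

```bash
python3 - <<'E'
from h import *
st();p=shot('wrist');save(p,'w9.png');c=cloud(p,FULL);x0=np.array([.5125,.4025])
print('rim',fitc(c,.092,.104,.0225,x0),'low',fitc(c,.01,.046,.028,x0))
E
```

```text
{'t': 32.75, 'eef_pos': [0.5147, 0.3938, 0.1342], 'orientation': [3.1352, -0.0034, 1.3255], 'grip_width': 0.8514, 'wrist_force': [0.8441, -0.3413, 0.4946]} tiltfix wx,wy deg [-0.1  0.4]
rim (array([0.51132958, 0.40343032]), 1433, np.float64(0.001237035100807641)) low (array([0.51285142, 0.40334641]), 679, np.float64(0.00045319831125502016))
```

View pics/w9.png

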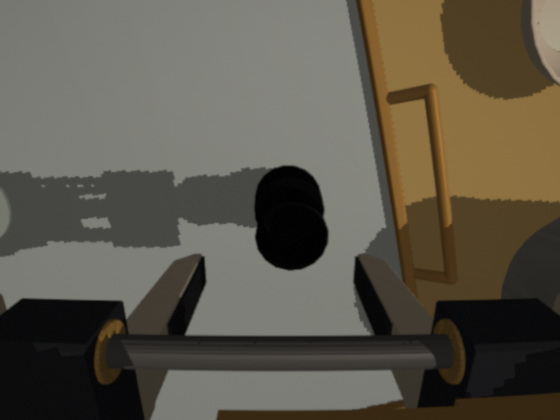

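Wrist view: the black jigger, mouth at (292,236), inside the open fingers and a few mm right of centre, so I'll shift +y.

drive_tool(
  deltas=[
    {"wx":0,"wy":0.2,"wz":0,"dx":-0.2,"dy":0.8,"dz":-0.5,"claw":85},
    {"wx":0,"wy":0,"wz":0,"dx":0,"dy":0,"dz":-1,"claw":85},
    {"wx":0,"wy":0,"wz":0,"dx":0,"dy":0,"dz":-0.5,"claw":85},
    {"wx":0,"wy":0,"wz":0,"dx":0,"dy":0,"dz":0,"claw":85},
    {"wx":0,"wy":0,"wz":0,"dx":0,"dy":0,"dz":0,"claw":85},
  ],
)

```text
t: 33.3
eef_pos: [0.5137, 0.4037, 0.1163]
orientation: [3.135, -0.006, 1.326]
wrist_force: [-0.9, 0.7, 1.2]
grip_width: 0.849
```

drive_tool(
  deltas=[
    {"wx":-0.15,"wy":0.3,"wz":0,"dx":-0.1,"dy":-0.05,"dz":-1,"claw":85},
    {"wx":0,"wy":0,"wz":0,"dx":0,"dy":0,"dz":-1.8,"claw":85},
    {"wx":0,"wy":0,"wz":0,"dx":0,"dy":0,"dz":-1.6,"claw":85},
    {"wx":0,"wy":0,"wz":0,"dx":0,"dy":0,"dz":-0.6,"claw":85},
    {"wx":0,"wy":0,"wz":0,"dx":0,"dy":0,"dz":0,"claw":85},
    {"wx":0,"wy":0,"wz":0,"dx":0,"dy":0,"dz":0,"claw":85},
  ],
)

```text
t: 33.9
eef_pos: [0.5119, 0.4025, 0.0603]
orientation: [-3.142, -0.001, 1.326]
wrist_force: [-0.3, 0.3, -0.1]
grip_width: 0.85
```

drive_tool(
  deltas=[
    {"wx":0,"wy":0,"wz":0,"dx":0,"dy":0,"dz":0.1,"claw":38},
    {"wx":0,"wy":0,"wz":0,"dx":0,"dy":0,"dz":0,"claw":38},
    {"wx":0,"wy":0,"wz":0,"dx":0,"dy":0,"dz":0,"claw":38},
    {"wx":0,"wy":0,"wz":0,"dx":0,"dy":0,"dz":0,"claw":38},
    {"wx":0,"wy":0,"wz":0,"dx":0,"dy":0,"dz":0,"claw":38},
    {"wx":0,"wy":0,"wz":0,"dx":0,"dy":0,"dz":0,"claw":38},
    {"wx":0,"wy":0,"wz":0,"dx":0,"dy":0,"dz":0,"claw":38},
  ],
  grip_force=15,
)

```text
t: 34.6
eef_pos: [0.5127, 0.403, 0.0636]
orientation: [3.14, -0.003, 1.326]
wrist_force: [0.7, -1.0, -1.0]
grip_width: 0.488
```

drive_tool(
  deltas=[
    {"wx":0,"wy":0,"wz":0,"dx":0,"dy":0,"dz":1,"claw":38},
    {"wx":0,"wy":0,"wz":0,"dx":0,"dy":0,"dz":3,"claw":38},
    {"wx":0,"wy":0,"wz":0,"dx":0,"dy":0,"dz":4.5,"claw":38},
    {"wx":0,"wy":0,"wz":0,"dx":0,"dy":0,"dz":4.5,"claw":38},
    {"wx":0,"wy":0,"wz":0,"dx":0,"dy":0,"dz":4.5,"claw":38},
    {"wx":0,"wy":0,"wz":0,"dx":0,"dy":0,"dz":4.5,"claw":38},
    {"wx":0,"wy":0,"wz":0,"dx":0,"dy":0,"dz":3,"claw":38},
    {"wx":0,"wy":0,"wz":0,"dx":0,"dy":0,"dz":1,"claw":38},
    {"wx":0,"wy":0,"wz":0,"dx":0,"dy":0,"dz":0,"claw":38},
  ],
)

```text
t: 35.5
eef_pos: [0.5091, 0.4005, 0.3374]
orientation: [3.14, -0.002, 1.326]
wrist_force: [0.2, -0.2, -1.8]
grip_width: 0.488
```

drive_tool(
  deltas=[
    {"wx":0,"wy":0,"wz":0,"dx":-0.5,"dy":-2,"dz":0,"claw":38},
    {"wx":0,"wy":0,"wz":0,"dx":-1,"dy":-4,"dz":0.2,"claw":38},
    {"wx":0,"wy":0,"wz":0,"dx":-1,"dy":-4,"dz":0.2,"claw":38},
    {"wx":0,"wy":0,"wz":0,"dx":-1,"dy":-4,"dz":0.2,"claw":38},
    {"wx":0,"wy":0,"wz":0,"dx":-1,"dy":-4,"dz":0.2,"claw":38},
    {"wx":0,"wy":0,"wz":0,"dx":-1,"dy":-4,"dz":0.2,"claw":38},
    {"wx":0,"wy":0,"wz":0,"dx":-1,"dy":-4,"dz":0.2,"claw":38},
    {"wx":0,"wy":0,"wz":0,"dx":-1,"dy":-4,"dz":0.2,"claw":38},
    {"wx":0,"wy":0,"wz":0,"dx":-0.8,"dy":-4,"dz":0.2,"claw":38},
    {"wx":0,"wy":0,"wz":0,"dx":-0.8,"dy":-4,"dz":0.2,"claw":38},
    {"wx":0,"wy":0,"wz":0,"dx":-0.8,"dy":-4,"dz":0.2,"claw":38},
    {"wx":0,"wy":0,"wz":0,"dx":-0.8,"dy":-4,"dz":0.2,"claw":38},
    {"wx":0,"wy":0,"wz":0,"dx":-0.8,"dy":-4,"dz":0.2,"claw":38},
    {"wx":0,"wy":0,"wz":0,"dx":-0.8,"dy":-4,"dz":0.2,"claw":38},
    {"wx":0,"wy":0,"wz":0,"dx":-0.8,"dy":-3.5,"dz":0.2,"claw":38},
    {"wx":0,"wy":0,"wz":0,"dx":-0.5,"dy":-2,"dz":0,"claw":38},
    {"wx":0,"wy":0,"wz":0,"dx":-0.2,"dy":-1,"dz":0,"claw":38},
    {"wx":0,"wy":0,"wz":0,"dx":0,"dy":0,"dz":0,"claw":38},
    {"wx":0,"wy":0,"wz":0,"dx":0,"dy":0,"dz":0,"claw":38},
  ],
)

```text
t: 37.4
eef_pos: [0.3563, -0.2249, 0.3251]
orientation: [-3.103, 0.008, 1.328]
wrist_force: [0.2, 0.7, -1.5]
grip_width: 0.487
```

```bash
cat > jchk.py <<'E'
from h import *
s=st();e=s['eef_pos'];z=e[2]-.0576;cx=np.array([.3485,-.2864])
for n in ['wrist','side']:
    p=shot(n);c=cloud(p,FULL)
    print(n,'cap',fitc(c,.15,.187,.021,cx),'tin',fitc(c,.06,.122,.032,cx),'jig low',fitc(c,z+.003,z+.039,.028,e[:2]))
    if n=='wrist': save(p,'w10.png')
E
python3 jchk.py
```

```text
{'t': 37.4, 'eef_pos': [0.3563, -0.2249, 0.3251], 'orientation': [-3.103, 0.0082, 1.3283], 'grip_width': 0.4868, 'wrist_force': [0.1877, 0.7466, -1.4823]} tiltfix wx,wy deg [-0.07 -2.26]
wrist cap (array([ 0.34831858, -0.28663683]), 394, np.float64(0.00013534009061168424)) tin (array([ 0.34743883, -0.28543924]), 348, np.float64(0.0002534868756565896)) jig low (array([ 0.35500958, -0.22451706]), 1430, np.float64(0.0007045558734183315))
side cap (array([ 0.34944051, -0.2874201 ]), 214, np.float64(0.0010418263053859726)) tin (array([ 0.34897174, -0.28627556]), 462, np.float64(0.0009461175347805738)) jig low (array([ 0.35430449, -0.22615909]), 370, np.float64(0.0010363557579958719))
```

drive_tool(
  deltas=[
    {"wx":0,"wy":-2.0,"wz":0,"dx":-0.1,"dy":-0.8,"dz":0,"claw":38},
    {"wx":0,"wy":0,"wz":0,"dx":-0.2,"dy":-2,"dz":0,"claw":38},
    {"wx":0,"wy":0,"wz":0,"dx":-0.2,"dy":-2,"dz":-0.5,"claw":38},
    {"wx":0,"wy":0,"wz":0,"dx":-0.1,"dy":-0.9,"dz":-1.5,"claw":38},
    {"wx":0,"wy":0,"wz":0,"dx":0,"dy":-0.2,"dz":-1.5,"claw":38},
    {"wx":0,"wy":0,"wz":0,"dx":0,"dy":0,"dz":-0.5,"claw":38},
    {"wx":0,"wy":0,"wz":0,"dx":0,"dy":0,"dz":0,"claw":38},
    {"wx":0,"wy":0,"wz":0,"dx":0,"dy":0,"dz":0,"claw":38},
  ],
)

```text
t: 38.3
eef_pos: [0.3516, -0.2821, 0.2828]
orientation: [3.135, -0.001, 1.337]
wrist_force: [0.5, 0.1, -0.5]
grip_width: 0.485
```

```bash
python3 jchk.py
```

```text
{'t': 38.3, 'eef_pos': [0.3516, -0.2821, 0.2828], 'orientation': [3.135, -0.0013, 1.3368], 'grip_width': 0.4846, 'wrist_force': [0.479, 0.068, -0.5175]} tiltfix wx,wy deg [0.01 0.38]
wrist cap (array([ 0.34854417, -0.2864057 ]), 400, np.float64(0.0001337224135296907)) tin (array([ 0.34747133, -0.28549501]), 296, np.float64(0.00025155555309317595)) jig low (array([ 0.35198903, -0.28176853]), 1456, np.float64(0.00039213102056107237))
side cap (array([ 0.34954316, -0.28746323]), 213, np.float64(0.0009824306096450387)) tin (array([ 0.3490168 , -0.28603967]), 468, np.float64(0.0009754291685878467)) jig low (array([ 0.35198494, -0.28327213]), 333, np.float64(0.0012515854401960562))
```

View pics/w10.png

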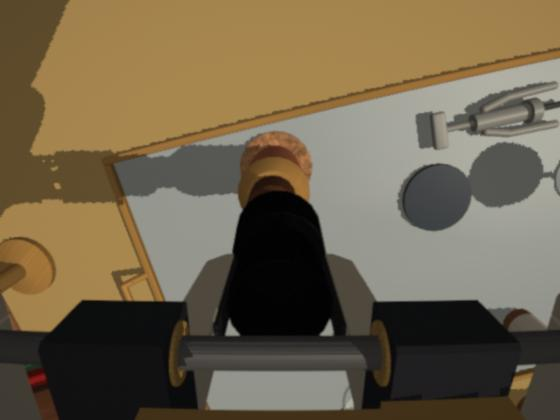

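Wrist view: the jigger (280,265) held upright over the stack. Both views say about 3 and 4.4 mm to go; I'll correct and lower to just above the cap.

drive_tool(
  deltas=[
    {"wx":0,"wy":0.25,"wz":0,"dx":-0.28,"dy":-0.4,"dz":-0.3,"claw":38},
    {"wx":0,"wy":0,"wz":0,"dx":0,"dy":0,"dz":-1,"claw":38},
    {"wx":0,"wy":0,"wz":0,"dx":0,"dy":0,"dz":-0.7,"claw":38},
    {"wx":0,"wy":0,"wz":0,"dx":0,"dy":0,"dz":-0.2,"claw":38},
    {"wx":0,"wy":0,"wz":0,"dx":0,"dy":0,"dz":0,"claw":38},
    {"wx":0,"wy":0,"wz":0,"dx":0,"dy":0,"dz":0,"claw":38},
  ],
)

```text
t: 39.0
eef_pos: [0.349, -0.2863, 0.2598]
orientation: [3.138, 0.001, 1.337]
wrist_force: [0.2, -0.4, -0.0]
grip_width: 0.488
```

```bash
python3 jchk.py
```

```text
{'t': 39.0, 'eef_pos': [0.349, -0.2863, 0.2598], 'orientation': [3.1383, 0.0005, 1.3375], 'grip_width': 0.4883, 'wrist_force': [0.1788, -0.3918, -0.0187]} tiltfix wx,wy deg [0.07 0.18]
wrist cap (array([ 0.34855112, -0.28637708]), 208, np.float64(0.00012461722634628074)) tin (array([ 0.34750112, -0.28556975]), 384, np.float64(0.00023968108935206595)) jig low (array([ 0.34917729, -0.28601417]), 1451, np.float64(0.0004121610738093695))
side cap (array([ 0.34968688, -0.28752592]), 212, np.float64(0.0010410184926376072)) tin (array([ 0.34893175, -0.28603796]), 467, np.float64(0.0008882539020733937)) jig low (array([ 0.34970321, -0.28635908]), 314, np.float64(0.001120550176225435))
```

drive_tool(
  deltas=[
    {"wx":0,"wy":0.1,"wz":0,"dx":-0.03,"dy":-0.06,"dz":-0.7,"claw":38},
    {"wx":0,"wy":0,"wz":0,"dx":0,"dy":0,"dz":-0.8,"claw":38},
    {"wx":0,"wy":0,"wz":0,"dx":0,"dy":0,"dz":-0.7,"claw":38},
    {"wx":0,"wy":0,"wz":0,"dx":0,"dy":0,"dz":-0.3,"claw":38},
    {"wx":0,"wy":0,"wz":0,"dx":0,"dy":0,"dz":0,"claw":38},
  ],
)

```text
t: 39.6
eef_pos: [0.3486, -0.2869, 0.2325]
orientation: [3.14, 0.001, 1.338]
wrist_force: [-0.2, -0.2, -0.7]
grip_width: 0.489
```

drive_tool(
  deltas=[
    {"wx":0,"wy":0,"wz":0,"dx":0,"dy":0,"dz":-0.6,"claw":38},
    {"wx":0,"wy":0,"wz":0,"dx":0,"dy":0,"dz":-0.6,"claw":38},
    {"wx":0,"wy":0,"wz":0,"dx":0,"dy":0,"dz":-0.3,"claw":38},
    {"wx":0,"wy":0,"wz":0,"dx":0,"dy":0,"dz":0,"claw":38},
  ],
)

```text
t: 40.0
eef_pos: [0.3486, -0.2869, 0.2162]
orientation: [3.14, 0.001, 1.338]
wrist_force: [0.2, -0.2, -0.7]
grip_width: 0.486
```

drive_tool(
  deltas=[
    {"wx":0,"wy":0,"wz":0,"dx":0,"dy":0,"dz":-0.2,"claw":38},
    {"wx":0,"wy":0,"wz":0,"dx":0,"dy":0,"dz":-0.15,"claw":38},
    {"wx":0,"wy":0,"wz":0,"dx":0,"dy":0,"dz":0,"claw":38},
  ],
)

```text
t: 40.3
eef_pos: [0.3489, -0.2871, 0.2134]
orientation: [3.139, 0.002, 1.338]
wrist_force: [0.2, -0.1, -1.1]
grip_width: 0.488
```

drive_tool(
  deltas=[
    {"wx":0,"wy":0,"wz":0,"dx":0,"dy":0,"dz":-0.15,"claw":38},
    {"wx":0,"wy":0,"wz":0,"dx":0,"dy":0,"dz":0,"claw":38},
  ],
)

```text
t: 40.5
eef_pos: [0.3494, -0.2875, 0.2135]
orientation: [3.136, 0.003, 1.338]
wrist_force: [-0.9, 0.5, -1.7]
grip_width: 0.487
```

```bash
python3 - <<'E'
from h import *
st();x0=np.array([.3486,-.2866])
for n in ['wrist','side']:
    c=cloud(shot(n),FULL);q=c[(np.hypot(*(c[:,:2]-x0).T)<.0235)&(c[:,2]<.26)];print(n,'rim z',np.percentile(q[:,2],[95,98,99.5]).round(4),'low',fitc(c,.158,.196,.028,x0))
E
```

```text
{'t': 40.5, 'eef_pos': [0.3494, -0.2875, 0.2135], 'orientation': [3.1361, 0.003, 1.3376], 'grip_width': 0.487, 'wrist_force': [-0.9007, 0.4898, -1.7239]} tiltfix wx,wy deg [0.24 0.27]
wrist rim z [0.2511 0.252  0.2577] low (array([ 0.34973436, -0.28722468]), 1532, np.float64(0.00040988871844014653))
side rim z [0.2497 0.2504 0.2544] low (array([ 0.35021884, -0.28812501]), 342, np.float64(0.0012682475063212698))
```

Rim at 0.251, which is the seated height, and the descent has stopped. I'll release and back off straight up.

drive_tool(
  deltas=[
    {"wx":0,"wy":0,"wz":0,"dx":0,"dy":0,"dz":0,"claw":65},
    {"wx":0,"wy":0,"wz":0,"dx":0,"dy":0,"dz":0,"claw":85},
    {"wx":0,"wy":0,"wz":0,"dx":0,"dy":0,"dz":0,"claw":85},
    {"wx":0,"wy":0,"wz":0,"dx":0,"dy":0,"dz":2,"claw":85},
    {"wx":0,"wy":0,"wz":0,"dx":0,"dy":0,"dz":4,"claw":85},
    {"wx":0,"wy":0,"wz":0,"dx":0,"dy":0,"dz":4,"claw":85},
    {"wx":0,"wy":0,"wz":0,"dx":0,"dy":0,"dz":1.5,"claw":85},
    {"wx":0,"wy":0,"wz":0,"dx":0,"dy":0,"dz":0,"claw":85},
    {"wx":0,"wy":0,"wz":0,"dx":0,"dy":0,"dz":0,"claw":85},
  ],
)

```text
t: 41.5
eef_pos: [0.3482, -0.2865, 0.3286]
orientation: [3.141, 0.0, 1.338]
wrist_force: [0.3, -0.2, -1.0]
grip_width: 0.852
```

```bash
python3 - <<'E'
from h import *
st();x0=np.array([.3486,-.2866])
for n in ['wrist','side']:
    p=shot(n);c=cloud(p,FULL);q=c[(np.hypot(*(c[:,:2]-x0).T)<.0235)&(c[:,2]<.26)];print(n,'rim z',np.percentile(q[:,2],[95,98]).round(4),'low',fitc(c,.158,.196,.028,x0),'flange',fitc(c,.130,.1355,.034,x0),'tin',fitc(c,.06,.122,.032,x0))
    for k,x in [('cA',(.631,-.227)),('cB',(.4475,.117))]: print(k,fitc(c,.135,.15,.045,np.array(x)))
    print('bit',fitc(c,.02,.08,.024,np.array([.6645,.0225])))
save(p,'s2.png',(140,0,440,225),2.6)
E
```

```text
{'t': 41.5, 'eef_pos': [0.3482, -0.2865, 0.3286], 'orientation': [3.1412, 0.0003, 1.3376], 'grip_width': 0.8516, 'wrist_force': [0.3429, -0.193, -1.0133]} tiltfix wx,wy deg [0.02 0.02]
wrist rim z [0.2507 0.2512] low (array([ 0.34962992, -0.28685659]), 509, np.float64(0.0004634128345272562)) flange (array([ 0.34849131, -0.28559189]), 123, np.float64(0.00046653454001136657)) tin (array([ 0.34747839, -0.28542068]), 198, np.float64(0.00023563353980096333))
cA (array([ 0.62859883, -0.22530482]), 552, np.float64(0.0011361529930830443))
cB (array([0.4475, 0.117 ]), 0, np.float64(nan))
bit (array([0.6645, 0.0225]), 0, np.float64(nan))
side rim z [0.249  0.2499] low (array([ 0.34997112, -0.28804795]), 346, np.float64(0.0013999692718360997)) flange (array([ 0.34895966, -0.28764428]), 59, np.float64(0.0014187752843174417)) tin (array([ 0.34902038, -0.28607581]), 466, np.float64(0.0009895660540260136))
cA (array([ 0.63346434, -0.22620939]), 221, np.float64(0.0025021201885688307))
cB (array([0.44931271, 0.11888909]), 439, np.float64(0.0026169293507725053))
bit (array([0.66574984, 0.0239678 ]), 486, np.float64(0.0007123239933093783))
  return _methods._mean(a, axis=axis, dtype=dtype,
  ret = ret.dtype.type(ret / rcount)
```

View pics/s2.png

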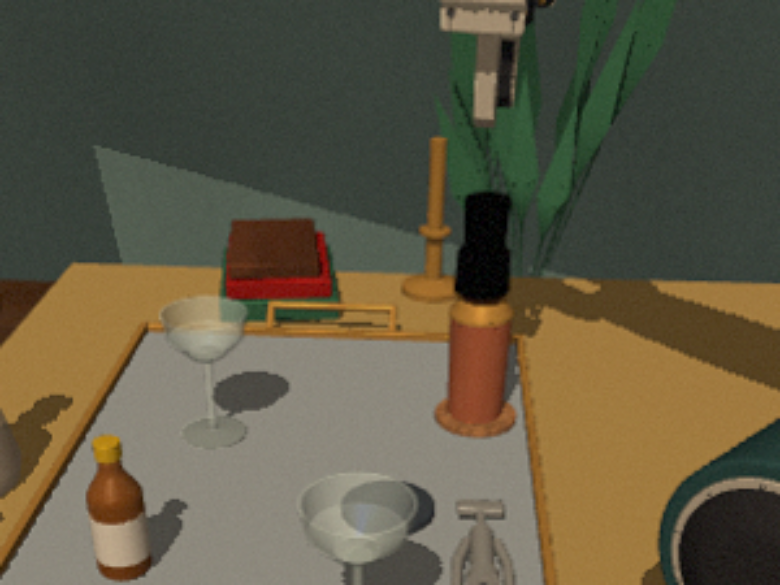

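The picture shows the complete upright stack on the cork (jigger top (487,200), coaster (475,415)), the gripper clear above it, and the glasses and bottle unmoved. I'm handing in.

```bash
python3 -c "
from rig import manip
print(manip.hand_in())"
```

```text
the job is handed in; nothing more can be done
None
```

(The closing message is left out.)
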